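# Pyramid of filter cans with the last one from the vise

### The arm

A 6-joint arm with a two-finger parallel gripper is mounted at the origin on the work surface. World frame = base frame: x ahead of the robot, y to its left, z up, the work surface at z = 0. Lengths are in m, angles in rad, forces in N, time in s.
With the tool pointing down it reaches from about 0.275 to 0.725 m from the base axis. Payload 5.6 kg.
Tool frame: the origin (TCP) lies midway between the tips of the shut fingers; the grasp point (between the pads) lies 19 mm behind it; z points along the fingers, y is the line along which they close (so a half turn about z gives the same grasp; the last joint's range is limited). The gripper opens to 85 mm and grips with 20 to 120 N. Pads are 22 mm wide; open, the fingers measure 114 mm over their backs; the gripper's body (76 mm by 85 mm) begins 54 mm behind the grasp point. The pads swing forward as they close: fully open they stand 13 mm farther back than shut.
Start: joints at [1.409, 0.255, 0.108, 0, -1.424, -0.285], TCP at [0.238, 0.496, 0.201] pointing down, gripper open.
Joint ranges: [-2.95, 2.95], [-1.21, 1.97], [-1.09, 1.5], [-2.87, 1.71], [-2.94, -0.07], [-3.05, 3.05]. Speed limits (rad/s): [2.57, 2.57, 3.14, 3.14, 3.14, 3.14].

### API

Orientations are given as a unit quaternion [x, y, z, w].
In Python, from cell import monitor, cams, order gives the robot as it stands. The module is installed in compiled form; this text tells all that it offers.
- The arm moves only by the shell command python3 -m pendant 'ROWS' [FORCE]. ROWS is JSON, a list of rows, each a list of 3 entries, a list of its own where there are three numbers: the shift along the tool's x, y, z in units of 0.2 m (1.0 is 0.2 m), then the turn, a rotation vector about the tool's x, y, z in units of 180 degrees (1.0 is 180 degrees), then the closure, from -1 (fully open) to 1 (shut). In form: [[[dx, dy, dz], [wx, wy, wz], gripper], ...]. A call has 1 to 5 rows; each row is the pose to reach, as a shift and turn from the pose commanded when the call began, along the tool's axes at that moment, turning the shorter way round; what a row does not reach only later rows make up. A row lasts 1/12 s, in which the tool goes at most 41.7 mm and 7.16 degrees, less where a joint would pass 70% of its speed; a pose out of reach is approached as far as the arm can. A call with a number of a shift or a turn outside -1 to 1 is refused whole. A call with a gripper value outside its range is refused whole. The fingers move at their own pace and stop on an object; FORCE is the grip in N (left out, the last holds). Time passes only in rows, so rows that repeat a pose let the fingers close. It gives the time, the measured TCP pose, the force, the opening and the grip force at its end, in the units of the state.
- monitor.sense(): the state, without advancing time (a new reading comes with each control period).
- cams.camera(name): name is "scene" or "top"; returns (picture, depth): 480x640x3 uint8, blue, green, red; 480x640 float32, m along the optical axis (not along the pixel's ray), 0 where there is no reading.
- cams.camera_info(name): a dict with "camera_matrix" (3x3 intrinsics, pixels), "k1" (the pictures are not rectified: a ray, as slopes to the right and down, at radius r is drawn at 1 + k1 r^2 times it, then the intrinsics apply), "position" and "attitude" of the camera in the world. Camera axes: x right, y down, z forward; pixel columns grow to the right and rows downward; lengths in m; the calibration is good to about 2 mm. A picture is of the moment at which its call begins. camera_info takes no time and is no camera call.
- order.sign_off(): hands the job in; it is judged then, once.
The state is a dict: "time_s": time; "joint_pos": joint angles; "dq": joint speeds; "effort": joint torques, N m; "ee_pos": TCP position; "ee_rot": TCP orientation; "ft_force": force on the tool from outside, world axes, zero at the start; "moment": the same for the moment, N m; "width": opening from 0.0 (shut) to 1.0 (fully open); "finger_force": force on a finger pad.
Only numpy, scipy, OpenCV 4.12 (cv2) and the standard library are available. Lean on these libraries where they do the work, as an engineer would, in place of code of your own. Each camera call takes 0.05 s, during which the arm holds its last target. There are 200 camera calls.

### The job

Stack all the filter cans on their sides as a pyramid in the short white channel: three side by side on its floor, the others saddled into the gaps of the layer below (two in the second layer before one on top). The fresh can is still in the vise: slide the jaw open before you lift it out, and lay it on the pyramid so that no can rests on it. Leave the vise jaw shut again and do not disturb the reel, bin or bottle.

Things in the scene. Friction and masses are not known exactly. Their poses are not given: they have to be found in the camera images.
- C1: aluminium filter can: plain cylinder, 50 mm diameter, 68 mm long, about 220 g, with two black rubber bands so that it rolls sluggishly, lying on its side. Origin at the centre of the can; its x axis is the can's axis. Best gripped across its two flat ends. At first it lies loose on the bench to the robot's left; it may be absent (None from the start).
- C2: aluminium filter can: plain cylinder, 50 mm diameter, 68 mm long, about 220 g, with two black rubber bands so that it rolls sluggishly, lying on its side. Origin at the centre of the can; its x axis is the can's axis. Best gripped across its two flat ends. At first it lies loose on the bench to the robot's left; it may be absent (None from the start).
- C3: aluminium filter can: plain cylinder, 50 mm diameter, 68 mm long, about 220 g, with two black rubber bands so that it rolls sluggishly, lying on its side. Origin at the centre of the can; its x axis is the can's axis. Best gripped across its two flat ends. At first it lies loose on the bench to the robot's left; it may be absent (None from the start).
- C4: aluminium filter can: plain cylinder, 50 mm diameter, 68 mm long, about 220 g, with two black rubber bands so that it rolls sluggishly, lying on its side. Origin at the centre of the can; its x axis is the can's axis. Best gripped across its two flat ends. At first it lies loose on the bench to the robot's left; it may be absent (None from the start).
- C5: aluminium filter can: plain cylinder, 50 mm diameter, 68 mm long, about 220 g, with two black rubber bands so that it rolls sluggishly, lying on its side. Origin at the centre of the can; its x axis is the can's axis. Best gripped across its two flat ends. At first it lies loose on the bench to the robot's left; it may be absent (None from the start).
- V: aluminium filter can: plain cylinder, 50 mm diameter, 68 mm long, about 220 g, with two black rubber bands so that it rolls sluggishly, lying on its side. Origin at the centre of the can; its x axis is the can's axis. Best gripped across its two flat ends. This is the fresh one: at first it is clamped in the vise, its centre 50 mm above the vise's underside.
- channel: short white U-channel, fixed. Origin under the centre of its floor. Cans lie along its x, three abreast across its y: inner width 154 mm, side walls 6 mm thick, 75 mm high; floor 6 mm thick, 92 mm long along x, both x ends open. Can centres: 31 mm above the origin on the floor, 74 in the second layer, 117 in the third.
- vise: small grey bench vise, fixed. Origin at its underside below the clamped can, whose axis is the vise's x. Fixed jaw on the +y side (40 mm wide along x, 70 mm tall, face 26 mm from the can's axis), sliding jaw on the -y side. Base 56 mm wide, from y = +58 to -130 mm. Both can ends stand 14 mm clear of the jaws.
- jaw (a joint): opening of the vise's sliding jaw, m: 0 shut on the can, 0.036 fully open; slides along the vise's -y with about 4 N friction and stays where left. A lip on it (top 74 mm above the vise's underside) overhangs the can by 7 mm while shut.
- fin (a point): centre of the top of the black upright grip fin on the sliding jaw, 107 mm above the vise's underside and 62 mm to -y of the can's axis when shut: 30 mm wide along the vise's x, 14 mm thick along its y, standing 45 mm above the jaw block; pinch or push it from above.
- reel: bystander: white component reel lying flat, 178 mm diameter, 12 mm thick; origin at the centre of its underside.
- bin: bystander: blue open bin 100 x 150 x 60 mm; origin at the centre of its underside.
- bottle: bystander: green plastic bottle 60 mm diameter, 160 mm tall; origin at the centre of its underside.

How it is judged:
By the outcome, as a careful person would: the job done as asked, in the order asked, and still so for the second after the job is handed in, with the robot touching nothing.
Of C1, C2, C3, C4, C5 only 3 to 5 are there at a start; the rules pass over those that are not, and their reading is None.
At some moment in a run one of C1, C2, C3, C4, C5 may be knocked a few centimetres aside while the robot is not near it.
Once in a run the grip may slacken for a moment while it holds something.
It also fails if it takes over 210 s, if anything falls off the work surface, if the arm or the gripper's body presses on something with over 40 N, if the wrist force passes 120 N, or if a joint passes its speed limit or range.

## Working session

There is one attempt and no reset: what is moved stays moved. The work goes in short steps, Python scripts to look and compute and a shell command to move; the robot and the scene stay as the last step left them, time stands still between calls to the robot, and variables do not carry over. Pictures are saved under pics/ and viewed, at most 14 in all, crops included, and the job is handed in when it is done.

```bash
mkdir -p pics
cat > h.py <<'E'
import numpy as np, cv2
from scipy.spatial.transform import Rotation as R
from cell import monitor, cams, order
def att(i):
    a=np.array(i["attitude"],float)
    return a if a.shape==(3,3) else R.from_quat(a).as_matrix()
def snap(n):
    p,d=cams.camera(n); return p,d,cams.camera_info(n)
def world(d,i,u,v,dep=None):
    K=np.array(i["camera_matrix"]);k=i["k1"]
    xd=(u-K[0,2])/K[0,0];yd=(v-K[1,2])/K[1,1]
    x,y=xd,yd
    for _ in range(20):
        s=1+k*(x*x+y*y);x,y=xd/s,yd/s
    z=d[np.int32(v),np.int32(u)] if dep is None else dep
    return np.stack([x*z,y*z,z+0*x],-1)@att(i).T+np.array(i["position"])
def cloud(n):
    p,d,i=snap(n); v,u=np.mgrid[0:480,0:640]
    return p,d,world(d,i,u.astype(float),v.astype(float)),i
E
python3 - <<'E'
from h import *
for n in("top","scene"):
    p,d,i=snap(n);cv2.imwrite(f"pics/{n}0.png",p);np.save(f"{n}0.npy",d);print(n,i)
s=monitor.sense();print(s)
E
```

```text
top {'camera_matrix': array([[454.60830163,   0.        , 317.54390412],
       [  0.        , 454.60830163, 243.25566503],
       [  0.        ,   0.        ,   1.        ]]), 'k1': -0.09979589563034576, 'position': array([0.38777222, 0.08497248, 1.29084722]), 'attitude': array([ 0.70776648, -0.70131176,  0.062288  , -0.05786727])}
scene {'camera_matrix': array([[443.24131145,   0.        , 317.13554935],
       [  0.        , 443.24131145, 229.78225379],
       [  0.        ,   0.        ,   1.        ]]), 'k1': -0.09853923500701134, 'position': array([1.2607031 , 0.01923769, 1.18674823]), 'attitude': array([ 0.7063008 ,  0.65569754, -0.17738912, -0.19933141])}
{'time_s': 0.1, 'joint_pos': array([ 1.40861410e+00,  2.55682107e-01,  1.07137123e-01, -4.40903257e-04,
       -1.42390452e+00, -2.84582504e-01]), 'dq': array([-2.72431052e-04, -1.41439319e-03,  3.26742685e-03,  1.52810934e-03,
       -3.10869263e-04, -9.22429395e-05]), 'effort': array([-2.58408967e-03, -3.87607884e+01,  2.38471001e+01,  5.37789121e+00,
       -3.88859626e-03, -1.30895241e-06]), 'ee_pos': array([0.23736761, 0.49558998, 0.1998877 ]), 'ee_rot': array([ 9.75146192e-01, -2.21560767e-01, -1.67086842e-04,  8.38376865e-04]), 'ft_force': array([ 0.11587978,  0.10483806, -0.42260253]), 'moment': array([-0.00329577,  0.03987302, -0.00553364]), 'finger_force': 0.0, 'width': 1.0036467669954634}
```

View pics/top0.png

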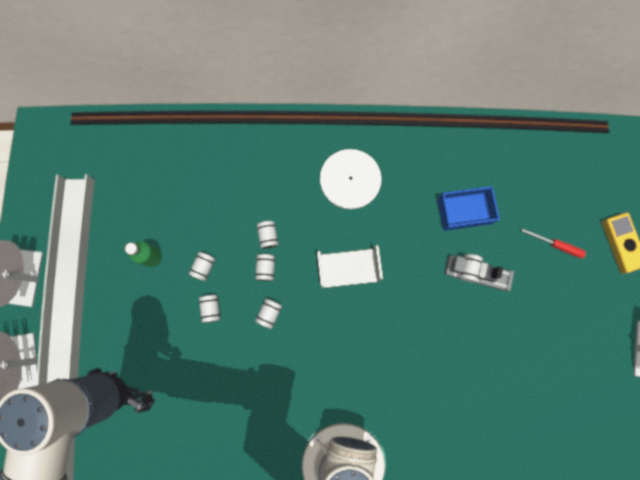

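View pics/scene0.png

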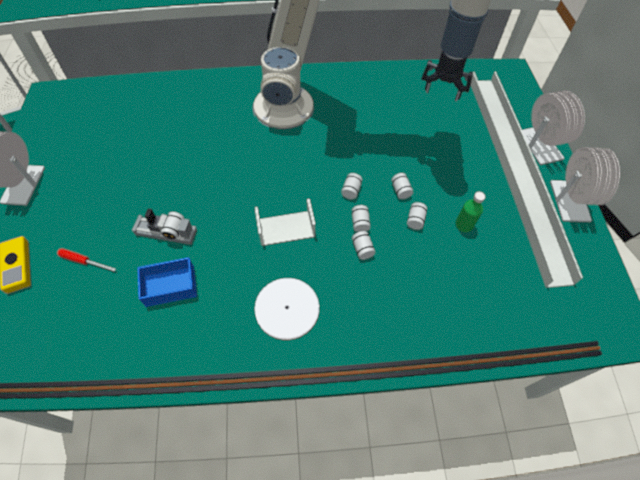

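The top view shows five loose cans at (267,234), (264,267), (202,266), (208,308) and (268,313). The channel is at (350,267), and the vise has its can at (467,265) and its fin at (497,273). The scene view shows the same layout. Next I'll measure from depth.

```bash
cat >> h.py <<'E'
def rect(P):
    (c,(w,h),a)=cv2.minAreaRect((P[:,:2]*1000).astype(np.float32))
    if w<h: a+=90
    return np.array(c)/1000,max(w,h),min(w,h),((a+90)%180)-90
def cans(box=(0.2,0.75,0.08,0.55),zmin=0.03,zmax=0.056):
    p,d,W,i=cloud("top")
    m=(d>0)&(W[...,2]>zmin)&(W[...,2]<zmax)&(W[...,0]>box[0])&(W[...,0]<box[1])&(W[...,1]>box[2])&(W[...,1]<box[3])
    n,L=cv2.connectedComponents(m.astype(np.uint8))
    out=[]
    for k in range(1,n):
        P=W[L==k]
        if len(P)<80: continue
        c,l,w,a=rect(P); v,u=np.nonzero(L==k)
        out.append((c,l,w,a,P[:,2].max(),u.mean(),v.mean(),len(P)))
    return out
E
python3 - <<'E'
from h import *
for o in cans((0.1,0.85,-0.5,0.65),0.03,0.13): print("c",o[0].round(4),"lw %.0f %.0f a %.1f z %.3f px %.0f %.0f n %d"%o[1:])
p,d,W,i=cloud("top")
for nm,(u,v) in dict(bench=(300,350),chfloor=(350,267),reel=(350,200),vcan=(467,265),fin=(497,273)).items(): print(nm,W[v,u].round(4))
for nm,s,n in(("vise",np.s_[240:300,435:525],"v"),("chan",np.s_[235:300,305:395],"c")):
    cv2.imwrite(f"pics/{nm}.png",cv2.resize(p[s],None,fx=8,fy=8,interpolation=cv2.INTER_CUBIC))
E
```

```text
c [ 0.7119 -0.3547] lw 152 103 a -81.3 z 0.067 px 470 207 n 672
c [0.6282 0.2214] lw 70 48 a 11.5 z 0.056 px 267 234 n 420
c [0.5635 0.5531] lw 57 52 a -17.2 z 0.130 px 145 254 n 452
c [ 0.547  -0.0882] lw 91 7 a 6.6 z 0.079 px 378 263 n 154
c [0.5365 0.4022] lw 67 51 a -22.8 z 0.055 px 201 266 n 413
c [0.5281 0.0708] lw 91 6 a 6.8 z 0.079 px 320 269 n 87
c [0.5344 0.2257] lw 68 49 a -1.4 z 0.053 px 264 267 n 424
c [ 0.5319 -0.36  ] lw 126 67 a 76.1 z 0.110 px 476 269 n 972
c [0.4191 0.3764] lw 69 50 a 9.4 z 0.054 px 209 308 n 448
c [0.4079 0.213 ] lw 67 49 a -24.6 z 0.055 px 268 313 n 428
bench [ 0.3074  0.1242 -0.0027]
chfloor [ 0.5414 -0.0155  0.0013]
reel [ 0.7369 -0.0156  0.0088]
vcan [ 0.5417 -0.3334  0.0651]
fin [ 0.5158 -0.4016  0.1038]
```

View pics/vise.png

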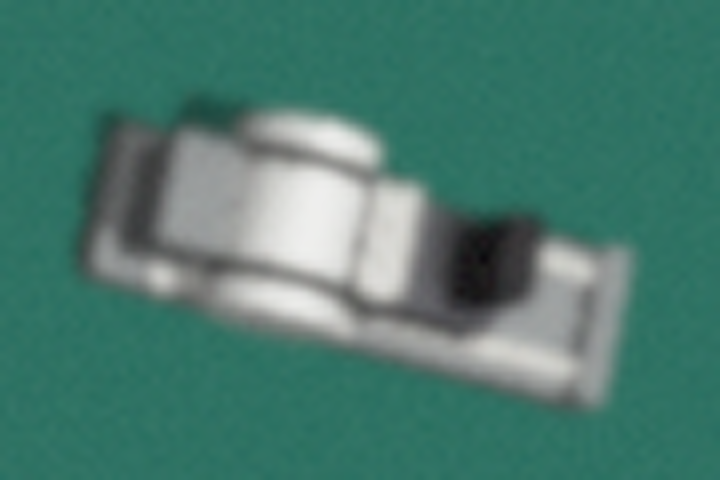

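View pics/chan.png

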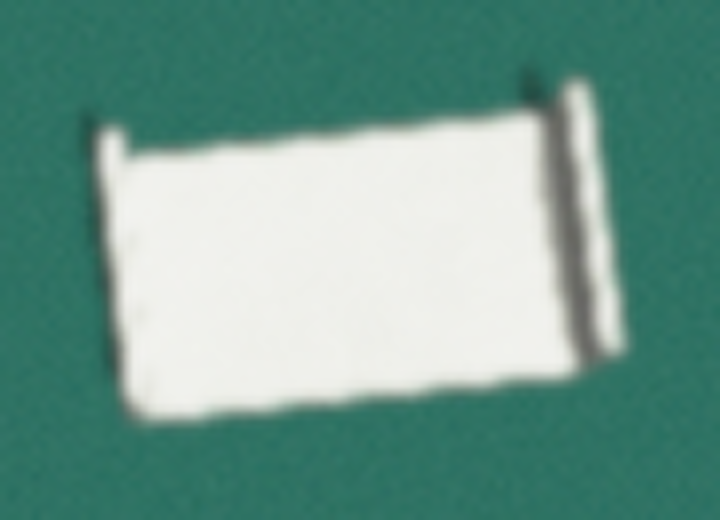

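The vise crop shows the can at crop (300,215), the fin top at about (480,265), and the base running about 14.5° in the picture. The channel crop shows the empty channel with its walls at (110,270) and (595,210). I'll refine both using both cameras.

Run:
```python
from h import *
from scipy.optimize import least_squares
for cam in("top","scene"):
    p,d,W,i=cloud(cam); X,Y,Z=W[...,0],W[...,1],W[...,2]
    print(cam,"bench z",np.median(Z[(d>0)&(abs(X-.40)<.04)&(abs(Y+.05)<.1)]).round(4))
    V=(d>0)&(abs(X-.53)<.12)&(abs(Y+.36)<.13)
    # vise fin
    f=W[V&(Z>.1)]; print(" fin",np.median(f,0).round(4),rect(f)[1:],"mid",((f.max(0)+f.min(0))/2).round(4))
    b=W[V&(Z>.012)&(abs(Y+.36)<.13)]; r=rect(b); print(" vise all",r)
    # vise can cylinder fit: points z .055-.085, near can, fit axis
    c=W[V&(Z>.03)&(Z<.082)&(np.hypot(X-.542,Y+.333)<.045)]
    g=lambda q:np.clip(np.hypot((c[:,0]-q[0])*-np.sin(q[2])+(c[:,1]-q[1])*np.cos(q[2]),c[:,2]-q[3])-.025,-.01,.01)
    s=least_squares(g,[.542,-.335,-.24,.05],loss="soft_l1",f_scale=.001); print(" can",s.x.round(4),np.degrees(s.x[2]).round(1),len(c))
    # channel walls
    for y in(.071,-.088):
        w=W[(d>0)&(abs(X-.54)<.07)&(abs(Y-y)<.025)&(Z>.065)]; r=rect(w);print(" wall",r[0].round(4),r[1:],len(w),w[:,2].max())
    w=W[(d>0)&(abs(X-.54)<.09)&(abs(Y+.01)<.1)&(Z>.001)&(p.min(2)>150)];r=rect(w);print(" chan",r)
```

```text
top bench z -0.0015
 fin [ 0.521  -0.4084  0.1046] (30.725139617919922, 15.900497436523438, -12.777153015136719) mid [ 0.5197 -0.4086  0.1049]
 vise all (array([ 0.52578381, -0.38407898]), 189.31759643554688, 66.9224853515625, 75.47960662841797)
 can [ 1.1841 -0.5337 -0.2775  0.0482] -15.9 641
 wall [0.5283 0.0708] (90.4784927368164, 5.899500846862793, 6.789682865142822) 76 0.0779997755868338
 wall [ 0.5464 -0.0883] (89.81702423095703, 6.823944091796875, 7.037598133087158) 88 0.07853907707568308
 chan (array([ 0.53988428, -0.01474982]), 178.8939208984375, 94.09956359863281, -83.1772027015686)
scene bench z 0.001
 fin [ 0.5228 -0.4107  0.1054] (28.945125579833984, 17.610614776611328, -12.324081420898438) mid [ 0.5216 -0.4124  0.105 ]
 vise all (array([ 0.53024817, -0.38683551]), 191.5898895263672, 72.00502014160156, 77.65789794921875)
 can [ 1.3506 -0.717  -0.4511  0.0496] -25.8 600
 wall [0.5324 0.0695] (92.0404052734375, 6.089595794677734, 7.111076831817627) 62 0.08010393356214007
 wall [ 0.5493 -0.0897] (92.73743438720703, 5.976122856140137, 6.78560209274292) 60 0.08112622876738906
 chan (array([ 0.51833594, -0.01495776]), 170.33226013183594, 139.8125, -83.69366693496704)
```

```bash
cat >> h.py <<'E'
from scipy.optimize import least_squares
CH=np.array([.5374,-.0088]); CA=6.9
def chan(x,y):  # channel xy -> world (top-camera frame)
    a=np.radians(CA); return CH+np.array([np.cos(a)*x-np.sin(a)*y,np.sin(a)*x+np.cos(a)*y])
def fine(W,d,c,a,zc=.025,r=.05):
    """cylinder fit of lateral offset/angle near c (a in deg)"""
    X=W[(d>0)&(W[...,2]>zc-.005)&(np.hypot(W[...,0]-c[0],W[...,1]-c[1])<r)&(W[...,2]<zc+.033)]
    q=X-np.r_[c,zc]; a0=np.radians(a)
    def f(s):
        t=a0+s[1]; return np.hypot(-q[:,0]*np.sin(t)+q[:,1]*np.cos(t)-s[0],q[:,2]-s[2])-.025
    s=least_squares(f,[0,0,0],loss="soft_l1",f_scale=.001).x; t=a0+s[1]
    al=q[:,0]*np.cos(t)+q[:,1]*np.sin(t); m=(np.percentile(al,2)+np.percentile(al,98))/2
    return c+m*np.array([np.cos(t),np.sin(t)])+s[0]*np.array([-np.sin(t),np.cos(t)]),np.degrees(t),zc+s[2],len(X)
def plan(*ways):
    """ways: (x,y,z,theta of tool y deg); prints calls in units, each from the last waypoint (assumed reached)"""
    s=monitor.sense(); p=np.array(s["ee_pos"]); r=R.from_quat(s["ee_rot"])
    print("t %.1f w %.3f F %.1f tcp"%(s["time_s"],s["width"],s["finger_force"]),p.round(4),"ft",np.round(s["ft_force"],1))
    for x,y,z,th in ways:
        yv=r.as_matrix()[:,1]; cur=np.degrees(np.arctan2(yv[1],yv[0]))
        if th is None: th=cur
        dth=(th-cur+90)%180-90; th=np.radians(cur+dth)
        T=R.from_matrix(np.array([[-np.sin(th),np.cos(th),0],[np.cos(th),np.sin(th),0],[0,0,-1]]))
        if np.dot(T.as_matrix()[:,1],[np.cos(th),np.sin(th),0])<0: print("?")
        t=np.array([x,y,z]); n=max(int(np.ceil(np.linalg.norm(t-p)/.2)),int(np.ceil(abs(dth)/35)),1)
        rv=(r.inv()*T).as_rotvec()
        for k in range(n):
            sh=r.inv().apply((t-p)/n); w=rv/n
            print((sh/.2).round(3).tolist(),(w/np.pi).round(3).tolist(),"rows %.1f"%max(np.linalg.norm(sh)/.0417,np.degrees(np.linalg.norm(w))/7.16))
            p=p+(t-p)/(n-k) if 0 else p+r.apply(sh); r=r*R.from_rotvec(w); 
            n0=n
E
sed -i 's/^        for k in range(n):/        step=(t-p)\/n\n        for k in range(n):/; s/sh=r.inv().apply((t-p)\/n)/sh=r.inv().apply(step)/; /n0=n/d; s/p=p+(t-p).*$/p=p+step; r=r*R.from_rotvec(w)/' h.py
cat >> h.py <<'E'
def look():
    p,d,W,i=cloud("top"); out=[]
    for o in cans():
        if o[4]<.075: out.append(fine(W,d,o[0],o[3])); print("can",out[-1][0].round(4),"a %.1f zc %.4f n %d"%out[-1][1:],"rect",o[0].round(4),round(o[3],1))
    return out
E
python3 - <<'E'
from h import *
look()
p,d,W,i=cloud("top"); print("vcan",fine(W,d,np.array([.534,-.349]),-13.5,.0485,.045))
c,a,*_=look()[0]
plan((c[0],c[1],.13,a),(c[0],c[1],.005,a))
E
```

```text
can [0.6274 0.2213] a 12.1 zc 0.0238 n 449 rect [0.6282 0.2214] 12.1
can [0.537  0.4032] a -22.7 zc 0.0242 n 443 rect [0.5364 0.4024] -21.3
can [0.5336 0.2261] a -1.9 zc 0.0239 n 456 rect [0.5341 0.2258] -2.1
can [0.419  0.3772] a 9.3 zc 0.0246 n 476 rect [0.4193 0.3766] 9.0
can [0.4082 0.2132] a -24.2 zc 0.0238 n 445 rect [0.408  0.2133] -24.1
vcan (array([ 0.53393666, -0.34916707]), np.float64(-16.011981493825203), np.float64(0.049282529613455806), 641)
can [0.6273 0.2216] a 12.2 zc 0.0234 n 446 rect [0.6277 0.2212] 12.0
can [0.5369 0.4033] a -22.3 zc 0.0241 n 439 rect [0.5364 0.4015] -21.4
can [0.5336 0.2259] a -1.8 zc 0.0236 n 454 rect [0.5341 0.2254] -1.8
can [0.419  0.3768] a 9.2 zc 0.0244 n 475 rect [0.4195 0.3767] 9.0
can [0.4083 0.2132] a -25.4 zc 0.0237 n 443 rect [0.4082 0.2135] -22.7
t 0.6 w 1.002 F 0.0 tcp [0.2376 0.496  0.2007] ft [-0.   0.   0.3]
[0.783, 0.132, 0.118] [0.0, 0.0, 0.097] rows 3.9
[0.787, -0.108, 0.118] [0.0, 0.0, 0.097] rows 3.9
[0.719, -0.339, 0.118] [0.0, 0.0, 0.097] rows 3.9
[-0.0, -0.0, 0.625] [-0.0, 0.0, 0.0] rows 3.0
```

```bash
m(){ :; }
python3 -m pendant '[[[0.783,0.132,0.118],[0,0,0.097],-0.85],[[0.783,0.132,0.118],[0,0,0.097],-0.85],[[0.783,0.132,0.118],[0,0,0.097],-0.85],[[0.783,0.132,0.118],[0,0,0.097],-0.85]]' 40
python3 -m pendant '[[[0.787,-0.108,0.118],[0,0,0.097],-0.85],[[0.787,-0.108,0.118],[0,0,0.097],-0.85],[[0.787,-0.108,0.118],[0,0,0.097],-0.85],[[0.787,-0.108,0.118],[0,0,0.097],-0.85]]'
python3 -m pendant '[[[0.719,-0.339,0.118],[0,0,0.097],-0.85],[[0.719,-0.339,0.118],[0,0,0.097],-0.85],[[0.719,-0.339,0.118],[0,0,0.097],-0.85],[[0.719,-0.339,0.118],[0,0,0.097],-0.85],[[0.719,-0.339,0.118],[0,0,0.097],-0.85]]'
python3 - <<'E'
from h import *
plan((.6273,.2215,.04,12.1),(.6273,.2215,.005,12.1))
E
```

```text
time_s: 0.88
ee_pos: [0.3688, 0.4031, 0.1769]
ee_rot: [0.93, -0.368, 0.0, -0.0]
ft_force: [0.5, 0.7, -0.9]
width: 0.924
finger_force: 0.0
time_s: 1.22
ee_pos: [0.499, 0.311, 0.1532]
ee_rot: [0.863, -0.506, 0.0, 0.0]
ft_force: [0.4, 0.9, 0.6]
width: 0.925
finger_force: 0.0
time_s: 1.63
ee_pos: [0.6301, 0.2161, 0.1269]
ee_rot: [0.775, -0.631, -0.0, 0.002]
ft_force: [-0.8, 0.2, -0.6]
width: 0.924
finger_force: 0.0
t 1.6 w 0.924 F 0.0 tcp [0.6301 0.2161 0.1269] ft [-0.8  0.2 -0.6]
[-0.03, 0.007, 0.435] [0.001, -0.001, -0.002] rows 2.1
[0.0, 0.0, 0.175] [-0.0, 0.0, 0.0] rows 0.8
```

```bash
python3 -m pendant '[[[-0.03,0.007,0.435],[0,0,-0.002],-0.85],[[-0.03,0.007,0.435],[0,0,-0.002],-0.85],[[-0.03,0.007,0.435],[0,0,-0.002],-0.85],[[-0.03,0.007,0.435],[0,0,-0.002],-0.85],[[-0.03,0.007,0.435],[0,0,-0.002],-0.85]]' |head -2
python3 - <<'E'
from h import *
plan((.6273,.2215,.005,12.1))
E
```

```text
time_s: 2.05
ee_pos: [0.6256, 0.2269, 0.045]
t 2.0 w 0.928 F 0.0 tcp [0.6256 0.2269 0.045 ] ft [ 0.6 -0.2  2.2]
[0.028, -0.002, 0.2] [-0.001, -0.0, 0.002] rows 1.0
```

```bash
python3 -m pendant '[[[0.028,-0.002,0.1],[0,0,0],-0.85],[[0.028,-0.002,0.2],[0,0,0.002],-0.85],[[0.028,-0.002,0.2],[0,0,0.002],-0.85],[[0.028,-0.002,0.2],[0,0,0.002],-0.85],[[0.028,-0.002,0.2],[0,0,0.002],-0.85]]' |grep -E "pos|ft"
python3 -m pendant '[[[0,0,0],[0,0,0],-0.5],[[0,0,0],[0,0,0],-0.3],[[0,0,0],[0,0,0],0],[[0,0,0],[0,0,0],0],[[0,0,0],[0,0,0],0]]' 50
python3 -m pendant '[[[0,0,-0.1],[0,0,0],0],[[0,0,-0.7],[0,0,0],0],[[0,0,-0.7],[0,0,0],0],[[0,0,-0.7],[0,0,0],0],[[0,0,-0.7],[0,0,0],0]]'
python3 -m pendant '[[[0,0,0],[0,0,0],0],[[0,0,0],[0,0,0],0],[[0,0,0],[0,0,0],0]]' | head -1
python3 - <<'E'
from h import *
x,y=chan(0,-.0508)
plan((x,y,.16,6.9),(x,y,.011,6.9))
c=monitor.sense()["ee_pos"]
for cam in("top","scene"):
    p,d,W,i=cloud(cam)
    print(cam,fine(W,d,c[:2],12.1,c[2]+.02,.06))
E
```

```text
ee_pos: [0.6278, 0.2221, 0.006]
ft_force: [0.4, -0.0, 0.1]
time_s: 2.88
ee_pos: [0.6281, 0.2222, 0.0066]
ee_rot: [0.778, -0.629, 0.002, -0.003]
ft_force: [-1.9, 0.3, 7.3]
width: 0.773
finger_force: 54.7
time_s: 3.3
ee_pos: [0.6306, 0.2224, 0.1543]
ee_rot: [0.777, -0.629, 0.005, -0.008]
ft_force: [0.6, 0.2, 0.3]
width: 0.769
finger_force: 57.2
time_s: 3.55
t 3.5 w 0.769 F 57.2 tcp [0.6248 0.221  0.1411] ft [ 0.2 -0.6 -2.5]
[0.643, 0.345, -0.046] [0.001, -0.0, 0.014] rows 3.5
[0.658, 0.316, -0.047] [0.001, -0.0, 0.014] rows 3.5
[0.0, 0.0, 0.745] [0.0, -0.0, -0.0] rows 3.6
top (array([0.61446024, 0.21866325]), np.float64(9.737198380141614), np.float64(0.1588546400615247), 140)
scene (array([0.62758348, 0.21932657]), np.float64(12.314916001456703), np.float64(0.1604899678506608), 371)
```

```bash
python3 -m pendant '[[[0.643,0.345,-0.046],[0,0,0.014],0],[[0.643,0.345,-0.046],[0,0,0.014],0],[[0.643,0.345,-0.046],[0,0,0.014],0],[[0.643,0.345,-0.046],[0,0,0.014],0]]' |grep -E "pos|ft"
python3 -m pendant '[[[0.658,0.316,-0.047],[0,0,0.014],0],[[0.658,0.316,-0.047],[0,0,0.014],0],[[0.658,0.316,-0.047],[0,0,0.014],0],[[0.658,0.316,-0.047],[0,0,0.014],0],[[0.658,0.316,-0.047],[0,0,0.014],0]]' |grep -E "pos|ft"
python3 -m pendant '[[[0,0,0],[0,0,0],0],[[0,0,0],[0,0,0],0],[[0,0,0],[0,0,0],0],[[0,0,0],[0,0,0],0]]' | tail -1
python3 - <<'E'
from h import *
x,y=chan(0,-.0508)
plan((x,y,.06,6.9),(x,y,.011,6.9))
c=monitor.sense()["ee_pos"]
E
```

```text
ee_pos: [0.5835, 0.0774, 0.1518]
ft_force: [0.5, 0.6, -1.2]
ee_pos: [0.5429, -0.0632, 0.1615]
ft_force: [-0.2, 0.3, -2.6]
finger_force: 57.3
t 4.7 w 0.773 F 57.3 tcp [ 0.5448 -0.0582  0.161 ] ft [ 0.5 -0.1 -1. ]
[0.005, 0.007, 0.505] [0.0, 0.0, 0.001] rows 2.4
[0.0, 0.0, 0.245] [-0.0, 0.0, 0.0] rows 1.2
```

```bash
python3 -m pendant '[[[0.005,0.007,0.15],[0,0,0.001],0],[[0.005,0.007,0.3],[0,0,0.001],0],[[0.005,0.007,0.4],[0,0,0.001],0],[[0.005,0.007,0.5],[0,0,0.001],0],[[0.005,0.007,0.5],[0,0,0.001],0]]' |grep -E "pos|ft"
python3 -m pendant '[[[0,0,0.04],[0,0,0],0],[[0,0,0.1],[0,0,0],0],[[0,0,0.15],[0,0,0],0],[[0,0,0.19],[0,0,0],0],[[0,0,0.19],[0,0,0],0]]' |grep -E "pos|ft"
python3 -m pendant '[[[0,0,0.02],[0,0,0],0],[[0,0,0.04],[0,0,0],0],[[0,0,0.05],[0,0,0],0],[[0,0,0.05],[0,0,0],0],[[0,0,0.05],[0,0,0],0]]' |grep -E "pos|ft"
```

```text
ee_pos: [0.5402, -0.0595, 0.057]
ft_force: [-1.5, 0.5, -2.4]
ee_pos: [0.5431, -0.0598, 0.0225]
ft_force: [-0.1, 2.3, -3.6]
ee_pos: [0.5442, -0.0597, 0.0142]
ft_force: [-0.1, 5.3, -0.5]
```

```bash
python3 -m pendant '[[[0,0,0.008],[0,0,0],0],[[0,0,0.012],[0,0,0],0],[[0,0,0.012],[0,0,0],0]]' |grep -E "pos|ft"
python3 -m pendant '[[[0,0,0],[0,0,0],-0.7],[[0,0,0],[0,0,0],-0.8],[[0,0,0],[0,0,0],-1],[[0,0,0],[0,0,0],-1],[[0,0,0],[0,0,0],-1]]' |grep -E "pos|ft|w"
python3 -m pendant '[[[0,0,-0.15],[0,0,0],-1],[[0,0,-0.35],[0,0,0],-1],[[0,0,-0.8],[0,0,0],-1],[[0,0,-0.8],[0,0,0],-1],[[0,0,-0.8],[0,0,0],-1]]' |grep -E "pos|ft"
python3 - <<'E'
from h import *
L=look()
c,a,*_=min(L,key=lambda o:np.hypot(*(o[0]-[.5336,.226])))
plan((c[0],c[1],.12,a),(c[0],c[1],.006,a))
p,d,W,i=cloud("scene")
print("placed scene",fine(W,d,chan(0,-.052)+[.0035,-.0013],6.9,.032,.045))
E
```

```text
ee_pos: [0.5443, -0.0595, 0.0127]
ft_force: [-2.5, 6.9, 6.2]
ee_pos: [0.5434, -0.0607, 0.0111]
ft_force: [0.2, -0.6, -0.1]
width: 1.0
ee_pos: [0.5473, -0.0613, 0.1795]
ft_force: [0.9, -1.1, 0.9]
can [0.5368 0.4032] a -22.1 zc 0.0241 n 439 rect [0.5364 0.4022] -22.4
can [0.5335 0.2259] a -2.0 zc 0.0237 n 384 rect [0.534  0.2268] 2.9
can [0.4189 0.3769] a 9.4 zc 0.0242 n 474 rect [0.4193 0.3765] 8.8
can [0.4082 0.2131] a -25.1 zc 0.0238 n 446 rect [0.408  0.2133] -23.7
t 7.2 w 1.001 F 0.0 tcp [ 0.5452 -0.0604  0.1743] ft [ 0.2  0.6 -0.6]
[-0.714, -0.055, 0.136] [-0.001, 0.0, 0.024] rows 3.5
[-0.717, -0.0, 0.136] [-0.001, 0.0, 0.024] rows 3.5
[0.0, -0.0, 0.57] [-0.0, 0.0, 0.0] rows 2.7
placed scene (array([ 0.5451299 , -0.06189716]), np.float64(7.095405226002206), np.float64(0.03147990866005591), 372)
```

```bash
python3 -m pendant '[[[-0.714,-0.055,0.136],[0,0,0.024],-0.85],[[-0.714,-0.055,0.136],[0,0,0.024],-0.85],[[-0.714,-0.055,0.136],[0,0,0.024],-0.85],[[-0.714,-0.055,0.136],[0,0,0.024],-0.85]]' |grep -E "ft"
python3 -m pendant '[[[-0.717,0,0.136],[0,0,0.024],-0.85],[[-0.717,0,0.136],[0,0,0.024],-0.85],[[-0.717,0,0.136],[0,0,0.024],-0.85],[[-0.717,0,0.136],[0,0,0.024],-0.85],[[-0.717,0,0.136],[0,0,0.024],-0.85]]' |grep -E "ft"
python3 -m pendant '[[[0,0,0],[0,0,0],-0.85],[[0,0,0],[0,0,0],-0.85],[[0,0,0],[0,0,0],-0.85],[[0,0,0],[0,0,0],-0.85]]' |grep -E "pos"
python3 - <<'E'
from h import *
c,a=(.5336,.2260),-1.9
plan((c[0],c[1],.006,a))
E
```

```text
ft_force: [0.5, 0.2, -0.1]
ft_force: [-0.2, 0.3, 0.3]
ee_pos: [0.5313, 0.225, 0.1167]
t 8.3 w 0.925 F 0.0 tcp [0.5313 0.225  0.1167] ft [ 0.2  0.7 -0. ]
[-0.006, -0.011, 0.554] [0.0, -0.0, -0.0] rows 2.7
```

```bash
python3 -m pendant '[[[-0.005,-0.006,0.15],[0,0,0],-0.85],[[-0.005,-0.006,0.3],[0,0,0],-0.85],[[-0.005,-0.006,0.42],[0,0,0],-0.85],[[-0.005,-0.006,0.5],[0,0,0],-0.85],[[-0.005,-0.006,0.55],[0,0,0],-0.85]]' |grep -E "pos|ft"
python3 -m pendant '[[[0,0,0],[0,0,0],-0.85],[[0,0,0],[0,0,0],-0.85],[[0,0,0],[0,0,0],-0.4],[[0,0,0],[0,0,0],0],[[0,0,0],[0,0,0],0]]' 50 |grep -E "pos|ft"
python3 -m pendant '[[[0,0,0],[0,0,0],0],[[0,0,-0.1],[0,0,0],0],[[0,0,-0.7],[0,0,0],0],[[0,0,-0.7],[0,0,0],0],[[0,0,-0.7],[0,0,0],0]]' |grep -E "force|width"
python3 -m pendant '[[[0,0,0],[0,0,0],0],[[0,0,0],[0,0,0],0],[[0,0,0],[0,0,0],0],[[0,0,0],[0,0,0],0]]' | head -1
python3 - <<'E'
from h import *
x,y=chan(0,-.0008)
plan((x,y,.16,6.9))
E
```

```text
ee_pos: [0.5316, 0.2255, 0.0047]
ft_force: [-0.0, 0.6, -0.6]
ee_pos: [0.5342, 0.2279, 0.0095]
ft_force: [-0.2, -1.1, 5.2]
ft_force: [1.3, 1.0, -2.1]
width: 0.764
finger_force: 56.3
time_s: 9.88
t 9.9 w 0.761 F 56.3 tcp [0.5313 0.2266 0.1453] ft [ 0.4 -0.2 -2.1]
[0.59, -0.034, -0.036] [0.0, -0.0, -0.024] rows 2.8
[0.591, 0.011, -0.036] [0.0, -0.0, -0.024] rows 2.8
```

```bash
python3 -m pendant '[[[0.59,-0.034,-0.036],[0,0,-0.024],0],[[0.59,-0.034,-0.036],[0,0,-0.024],0],[[0.59,-0.034,-0.036],[0,0,-0.024],0]]' |grep -E "ft"
python3 -m pendant '[[[0.591,0.011,-0.036],[0,0,-0.024],0],[[0.591,0.011,-0.036],[0,0,-0.024],0],[[0.591,0.011,-0.036],[0,0,-0.024],0],[[0.591,0.011,-0.036],[0,0,-0.024],0],[[0.591,0.011,-0.036],[0,0,-0.024],0]]' |grep -E "ft"
python3 -m pendant '[[[0,0,0],[0,0,0],0],[[0,0,0],[0,0,0],0],[[0,0,0],[0,0,0],0],[[0,0,0],[0,0,0],0],[[0,0,0],[0,0,0],0]]' | tail -1
python3 - <<'E'
from h import *
x,y=chan(0,-.0008)
plan((x,y,.06,6.9),(x,y,.014,6.9))
p,d,W,i=cloud("top")
print("placed",fine(W,d,chan(0,-.052),6.9,.031,.045))
E
```

```text
ft_force: [0.2, 0.5, -2.3]
ft_force: [0.1, 1.4, -2.5]
finger_force: 56.3
t 11.0 w 0.761 F 56.3 tcp [ 0.5383 -0.0085  0.1609] ft [-0.6 -0.1 -1.4]
[0.005, 0.005, 0.505] [0.0, 0.0, -0.0] rows 2.4
[0.0, -0.0, 0.23] [0.0, 0.0, 0.0] rows 1.1
placed (array([ 0.52513485, -0.06329441]), np.float64(6.985204279840758), np.float64(0.02938757510506484), 171)
```

```bash
python3 -m pendant '[[[0.003,0.004,0.15],[0,0,0],0],[[0.003,0.004,0.3],[0,0,0],0],[[0.003,0.004,0.4],[0,0,0],0],[[0.003,0.004,0.5],[0,0,0],0],[[0.003,0.004,0.5],[0,0,0],0]]' |grep -E "pos|ft"
python3 -m pendant '[[[0,0,0.04],[0,0,0],0],[[0,0,0.1],[0,0,0],0],[[0,0,0.15],[0,0,0],0],[[0,0,0.19],[0,0,0],0],[[0,0,0.21],[0,0,0],0]]' |grep -E "pos|ft"
python3 -m pendant '[[[0,0,0.01],[0,0,0],0],[[0,0,0.02],[0,0,0],0],[[0,0,0.02],[0,0,0],0],[[0,0,0.02],[0,0,0],0]]' |grep -E "pos|ft"
```

```text
ee_pos: [0.5344, -0.01, 0.0569]
ft_force: [-1.2, 0.5, -3.8]
ee_pos: [0.5375, -0.01, 0.0185]
ft_force: [-0.6, 0.4, -1.7]
ee_pos: [0.538, -0.0099, 0.0157]
ft_force: [-1.1, 1.3, 1.0]
```

```bash
python3 -m pendant '[[[0,0,0.005],[0,0,0],0],[[0,0,0.005],[0,0,0],0]]' |grep -E "pos|ft"
python3 -m pendant '[[[0,0,0],[0,0,0],-0.7],[[0,0,0],[0,0,0],-0.8],[[0,0,0],[0,0,0],-1],[[0,0,0],[0,0,0],-1],[[0,0,0],[0,0,0],-1]]' |grep -E "pos|ft|w"
python3 -m pendant '[[[0,0,-0.15],[0,0,0],-1],[[0,0,-0.35],[0,0,0],-1],[[0,0,-0.8],[0,0,0],-1],[[0,0,-0.8],[0,0,0],-1],[[0,0,-0.8],[0,0,0],-1]]' |grep -E "pos|ft"
python3 - <<'E'
from h import *
L=look()
c,a,*_=min(L,key=lambda o:np.hypot(*(o[0]-[.408,.213])))
plan((c[0],c[1],.12,a),(c[0],c[1],.006,a))
p,d,W,i=cloud("scene")
for y in(-.052,-.001): print("placed scene",fine(W,d,chan(0,y)+[.0035,-.0013],6.9,.032,.03))
E
```

```text
ee_pos: [0.5381, -0.0099, 0.0156]
ft_force: [-3.9, 0.8, 7.8]
ee_pos: [0.5377, -0.0101, 0.0141]
ft_force: [-0.1, 0.4, 0.0]
width: 1.001
ee_pos: [0.5416, -0.0104, 0.1824]
ft_force: [0.8, -1.4, 0.9]
can [0.5369 0.4032] a -22.3 zc 0.0240 n 440 rect [0.5361 0.4017] -21.7
can [0.4188 0.3769] a 10.1 zc 0.0243 n 476 rect [0.4193 0.3763] 10.4
can [0.3971 0.2186] a -26.6 zc 0.0239 n 131 rect [0.3947 0.2299] 20.2
t 13.3 w 1.000 F 0.0 tcp [ 0.5395 -0.0098  0.1772] ft [-0.1  0.9 -0.5]
[-0.609, 0.287, 0.141] [-0.001, 0.0, 0.093] rows 3.3
[-0.501, 0.449, 0.142] [-0.001, 0.0, 0.093] rows 3.3
[0.0, -0.0, 0.57] [0.0, 0.0, 0.0] rows 2.7
placed scene (array([ 0.54811405, -0.06146705]), np.float64(6.739163538468288), np.float64(0.031855619867447955), 264)
placed scene (array([ 0.54199333, -0.0116695 ]), np.float64(6.095744305889985), np.float64(0.0315232552630614), 254)
```

Run:
```python
from h import *
plan((.4189,.3769,.12,9.8))
```

```text
t 13.3 w 1.003 F 0.0 tcp [ 0.5381 -0.0098  0.1749] ft [ 0.6  0.1 -0.9]
[-0.663, 0.121, 0.092] [-0.0, 0.0, -0.006] rows 3.3
[-0.665, 0.11, 0.092] [-0.0, 0.0, -0.006] rows 3.3
[-0.667, 0.098, 0.092] [-0.0, 0.0, -0.006] rows 3.3
```

```bash
python3 -m pendant '[[[-0.663,0.121,0.092],[0,0,-0.006],-0.85],[[-0.663,0.121,0.092],[0,0,-0.006],-0.85],[[-0.663,0.121,0.092],[0,0,-0.006],-0.85],[[-0.663,0.121,0.092],[0,0,-0.006],-0.85]]' |grep -E "ft"
python3 -m pendant '[[[-0.665,0.11,0.092],[0,0,-0.006],-0.85],[[-0.665,0.11,0.092],[0,0,-0.006],-0.85],[[-0.665,0.11,0.092],[0,0,-0.006],-0.85],[[-0.665,0.11,0.092],[0,0,-0.006],-0.85]]' |grep -E "ft"
python3 -m pendant '[[[-0.667,0.098,0.092],[0,0,-0.006],-0.85],[[-0.667,0.098,0.092],[0,0,-0.006],-0.85],[[-0.667,0.098,0.092],[0,0,-0.006],-0.85],[[-0.667,0.098,0.092],[0,0,-0.006],-0.85]]' |grep -E "ft"
python3 -m pendant '[[[0,0,0],[0,0,0],-0.85],[[0,0,0],[0,0,0],-0.85],[[0,0,0],[0,0,0],-0.85],[[0,0,0],[0,0,0],-0.85],[[0,0,0],[0,0,0],-0.85]]' |grep -E "pos"
python3 - <<'E'
from h import *
plan((.4189,.3769,.008,9.8))
look()
E
```

```text
ft_force: [-0.2, -1.4, -0.0]
ft_force: [0.7, 0.0, 0.0]
ft_force: [-0.3, 0.2, -0.2]
ee_pos: [0.4182, 0.3752, 0.1191]
t 14.8 w 0.929 F 0.0 tcp [0.4182 0.3752 0.1191] ft [-0.2 -0.4  0.3]
[-0.008, -0.005, 0.555] [-0.0, 0.0, 0.001] rows 2.7
can [0.5368 0.4031] a -22.2 zc 0.0241 n 441 rect [0.5366 0.4023] -20.6
can [0.4189 0.377 ] a 9.5 zc 0.0242 n 477 rect [0.4195 0.3759] 11.0
can [0.4084 0.2132] a -25.7 zc 0.0240 n 445 rect [0.408  0.2132] -24.4
```

```bash
python3 -m pendant '[[[-0.005,-0.004,0.15],[0,0,0],-0.85],[[-0.005,-0.004,0.3],[0,0,0],-0.85],[[-0.005,-0.004,0.42],[0,0,0],-0.85],[[-0.005,-0.004,0.5],[0,0,0],-0.85],[[-0.005,-0.004,0.555],[0,0,0],-0.85]]' |grep -E "pos|ft"
python3 -m pendant '[[[0,0,0],[0,0,0],-0.85],[[0,0,0],[0,0,0],-0.85],[[0,0,0],[0,0,0],-0.4],[[0,0,0],[0,0,0],0],[[0,0,0],[0,0,0],0]]' 50 |grep -E "pos|ft"
python3 -m pendant '[[[0,0,0],[0,0,0],0],[[0,0,-0.1],[0,0,0],0],[[0,0,-0.7],[0,0,0],0],[[0,0,-0.7],[0,0,0],0],[[0,0,-0.7],[0,0,0],0]]' |grep -E "force|width"
python3 -m pendant '[[[0,0,0],[0,0,0],0],[[0,0,0],[0,0,0],0],[[0,0,0],[0,0,0],0],[[0,0,0],[0,0,0],0]]' | head -1
python3 - <<'E'
from h import *
x,y=chan(0,.0500)
plan((x,y,.16,6.9))
E
```

```text
ee_pos: [0.4177, 0.3759, 0.0058]
ft_force: [0.6, -0.7, 0.1]
ee_pos: [0.4191, 0.3784, 0.01]
ft_force: [-1.3, -0.6, 5.0]
ft_force: [0.5, 1.0, -2.1]
width: 0.757
finger_force: 56.2
time_s: 16.43
t 16.4 w 0.761 F 56.2 tcp [0.4175 0.3765 0.1463] ft [ 0.1  0.3 -3.1]
[0.876, -0.134, -0.033] [0.0, -0.0, 0.009] rows 4.3
[0.872, -0.158, -0.034] [0.0, -0.0, 0.009] rows 4.3
```

```bash
python3 -m pendant '[[[0.876,-0.134,-0.033],[0,0,0.009],0],[[0.876,-0.134,-0.033],[0,0,0.009],0],[[0.876,-0.134,-0.033],[0,0,0.009],0],[[0.876,-0.134,-0.033],[0,0,0.009],0],[[0.876,-0.134,-0.033],[0,0,0.009],0]]' |grep -E "ft"
python3 -m pendant '[[[0.872,-0.158,-0.034],[0,0,0.009],0],[[0.872,-0.158,-0.034],[0,0,0.009],0],[[0.872,-0.158,-0.034],[0,0,0.009],0],[[0.872,-0.158,-0.034],[0,0,0.009],0],[[0.872,-0.158,-0.034],[0,0,0.009],0]]' |grep -E "ft"
python3 -m pendant '[[[0,0,0],[0,0,0],0],[[0,0,0],[0,0,0],0],[[0,0,0],[0,0,0],0],[[0,0,0],[0,0,0],0],[[0,0,0],[0,0,0],0]]' | tail -1
python3 - <<'E'
from h import *
x,y=chan(0,.0500)
plan((x,y,.06,6.9),(x,y,.016,6.9))
E
```

```text
ft_force: [0.9, 0.2, -2.3]
ft_force: [0.9, 1.0, -1.3]
finger_force: 56.2
t 17.7 w 0.759 F 56.2 tcp [0.5317 0.0426 0.161 ] ft [-0.  -0.2 -1.5]
[0.009, 0.002, 0.505] [0.0, 0.0, -0.0] rows 2.4
[0.0, -0.0, 0.22] [0.0, 0.0, 0.0] rows 1.1
```

```bash
python3 -m pendant '[[[0.007,0.002,0.15],[0,0,0],0],[[0.007,0.002,0.3],[0,0,0],0],[[0.007,0.002,0.4],[0,0,0],0],[[0.007,0.002,0.5],[0,0,0],0],[[0.007,0.002,0.5],[0,0,0],0]]' |grep -E "pos|ft"
python3 -m pendant '[[[0,0,0.04],[0,0,0],0],[[0,0,0.1],[0,0,0],0],[[0,0,0.15],[0,0,0],0],[[0,0,0.19],[0,0,0],0],[[0,0,0.2],[0,0,0],0]]' |grep -E "pos|ft"
python3 -m pendant '[[[0,0,0.01],[0,0,0],0],[[0,0,0.02],[0,0,0],0],[[0,0,0.02],[0,0,0],0],[[0,0,0.02],[0,0,0],0]]' |grep -E "pos|ft"
```

```text
ee_pos: [0.5284, 0.0404, 0.0571]
ft_force: [-1.2, 0.1, -3.3]
ee_pos: [0.5313, 0.0403, 0.0204]
ft_force: [-0.3, -0.2, -1.6]
ee_pos: [0.5321, 0.0402, 0.0177]
ft_force: [-0.9, -0.2, -2.1]
```

```bash
python3 -m pendant '[[[0,0,0.008],[0,0,0],0],[[0,0,0.012],[0,0,0],0],[[0,0,0.012],[0,0,0],0]]' |grep -E "pos|ft"
python3 -m pendant '[[[0,0,0],[0,0,0],-0.7],[[0,0,0],[0,0,0],-0.8],[[0,0,0],[0,0,0],-1],[[0,0,0],[0,0,0],-1],[[0,0,0],[0,0,0],-1]]' |grep -E "pos|ft|w"
python3 -m pendant '[[[0,0,-0.15],[0,0,0],-1],[[0,0,-0.35],[0,0,0],-1],[[0,0,-0.8],[0,0,0],-1],[[0,0,-0.8],[0,0,0],-1],[[0,0,-0.8],[0,0,0],-1]]' |grep -E "pos|ft"
python3 - <<'E'
from h import *
L=look()
c,a,*_=min(L,key=lambda o:np.hypot(*(o[0]-[.537,.403])))
plan((c[0],c[1],.12,a))
p,d,W,i=cloud("scene")
cv2.imwrite("pics/s1.png",cv2.resize(p[140:290,220:420],None,fx=4,fy=4,interpolation=cv2.INTER_CUBIC))
for y in(-.052,-.001,.05):
    o=fine(W,d,chan(0,y)+[.0035,-.0013],6.9,.032,.03); q=o[0]-CH; a=np.radians(CA); print("placed scene",o,q[1]*np.cos(a)-q[0]*np.sin(a))
E
```

```text
ee_pos: [0.5325, 0.0402, 0.0161]
ft_force: [-3.0, 0.7, 4.7]
ee_pos: [0.5319, 0.0402, 0.0149]
ft_force: [0.2, 0.3, -0.5]
width: 0.999
ee_pos: [0.5358, 0.0402, 0.1832]
ft_force: [0.8, -0.7, 0.7]
can [0.5356 0.4035] a -22.4 zc 0.0242 n 259 rect [0.5367 0.4026] -21.8
t 20.0 w 1.000 F 0.0 tcp [0.5336 0.0406 0.178 ] ft [-0.2 -0.2 -1.1]
[-0.9, -0.111, 0.147] [-0.001, 0.0, 0.081] rows 4.4
[-0.899, 0.119, 0.146] [-0.001, 0.0, 0.081] rows 4.4
placed scene (array([ 0.54932629, -0.06106589]), np.float64(9.815424860394707), np.float64(0.03189720000245592), 257) -0.05332013278015667
placed scene (array([ 0.54248802, -0.01161548]), np.float64(4.791613429705038), np.float64(0.03167297742597905), 256) -0.003406348930091383
placed scene (array([0.53593111, 0.03915867]), np.float64(5.775097902514934), np.float64(0.031866872713690444), 259) 0.04778778587614364
```

View pics/s1.png

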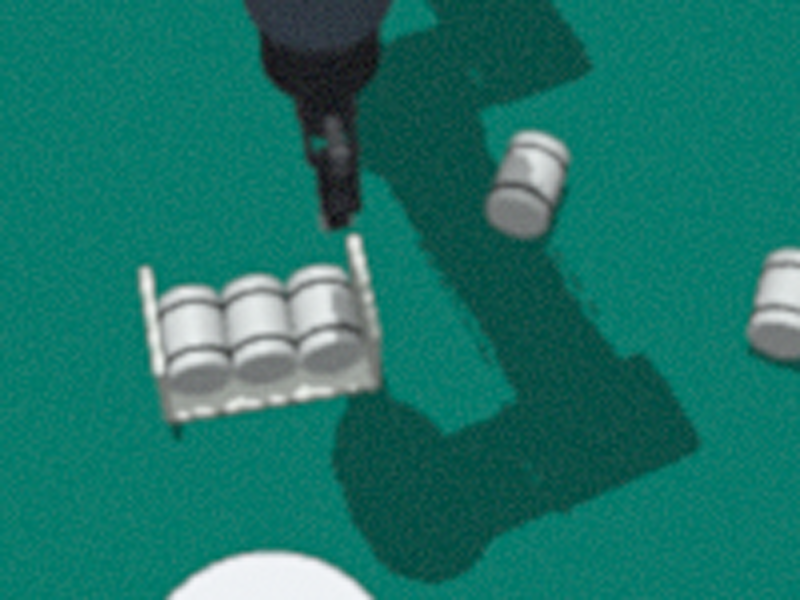

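The crop shows three cans side by side on the channel floor, touching, with spacings of 49.9 and 51.2 mm. Next is the second layer.

```bash
python3 -m pendant '[[[-0.9,-0.111,0.147],[0,0,0.081],-0.85],[[-0.9,-0.111,0.147],[0,0,0.081],-0.85],[[-0.9,-0.111,0.147],[0,0,0.081],-0.85],[[-0.9,-0.111,0.147],[0,0,0.081],-0.85],[[-0.9,-0.111,0.147],[0,0,0.081],-0.85]]' |grep -E "ft"
python3 -m pendant '[[[-0.899,0.119,0.146],[0,0,0.081],-0.85],[[-0.899,0.119,0.146],[0,0,0.081],-0.85],[[-0.899,0.119,0.146],[0,0,0.081],-0.85],[[-0.899,0.119,0.146],[0,0,0.081],-0.85],[[-0.899,0.119,0.146],[0,0,0.081],-0.85]]' |grep -E "ft"
python3 -m pendant '[[[0,0,0],[0,0,0],-0.85],[[0,0,0],[0,0,0],-0.85],[[0,0,0],[0,0,0],-0.85],[[0,0,0],[0,0,0],-0.85],[[0,0,0],[0,0,0],-0.85]]' |grep -E "pos"
python3 - <<'E'
from h import *
plan((.5368,.4032,.008,-22.4))
look()
E
```

```text
ft_force: [0.9, 0.0, -1.4]
ft_force: [-0.4, -0.2, -0.6]
ee_pos: [0.5336, 0.4018, 0.1166]
t 21.3 w 0.927 F 0.0 tcp [0.5336 0.4018 0.1166] ft [-0.2 -0.8  0. ]
[-0.012, -0.012, 0.543] [-0.0, 0.0, -0.0] rows 2.6
can [0.5368 0.4031] a -22.3 zc 0.0242 n 438 rect [0.5362 0.4018] -21.4
can [0.4082 0.2132] a -24.2 zc 0.0238 n 444 rect [0.4079 0.2134] -25.1
```

```bash
python3 -m pendant '[[[-0.005,-0.008,0.15],[0,0,0],-0.85],[[-0.005,-0.008,0.3],[0,0,0],-0.85],[[-0.005,-0.008,0.42],[0,0,0],-0.85],[[-0.005,-0.008,0.5],[0,0,0],-0.85],[[-0.005,-0.008,0.543],[0,0,0],-0.85]]' |grep -E "pos|ft"
python3 -m pendant '[[[0,0,0],[0,0,0],-0.85],[[0,0,0],[0,0,0],-0.85],[[0,0,0],[0,0,0],-0.4],[[0,0,0],[0,0,0],0],[[0,0,0],[0,0,0],0]]' 50 |grep -E "pos|ft"
python3 -m pendant '[[[0,0,0],[0,0,0],0],[[0,0,-0.1],[0,0,0],0],[[0,0,-0.8],[0,0,0],0],[[0,0,-0.9],[0,0,0],0],[[0,0,-0.9],[0,0,0],0]]' |grep -E "force|width"
python3 -m pendant '[[[0,0,0],[0,0,0],0],[[0,0,0],[0,0,0],0],[[0,0,0],[0,0,0],0],[[0,0,0],[0,0,0],0]]' | head -1
python3 - <<'E'
from h import *
x,y=chan(0,-.0268)
plan((x,y,.19,6.9))
E
```

```text
ee_pos: [0.5341, 0.4017, 0.0051]
ft_force: [-0.5, -1.1, 1.0]
ee_pos: [0.5372, 0.4047, 0.0112]
ft_force: [1.8, -0.6, 5.2]
ft_force: [1.3, 1.7, -1.9]
width: 0.748
finger_force: 55.9
time_s: 23.02
t 23.0 w 0.749 F 55.7 tcp [0.5342 0.4027 0.1509] ft [-0.2  0.7 -3.1]
[0.671, -0.288, -0.064] [0.0, -0.0, -0.054] rows 3.5
[0.71, -0.17, -0.064] [0.0, -0.0, -0.054] rows 3.5
[0.729, -0.047, -0.065] [0.0, -0.0, -0.054] rows 3.5
```

```bash
python3 -m pendant '[[[0.671,-0.288,-0.064],[0,0,-0.054],0],[[0.671,-0.288,-0.064],[0,0,-0.054],0],[[0.671,-0.288,-0.064],[0,0,-0.054],0],[[0.671,-0.288,-0.064],[0,0,-0.054],0]]' |grep -E "ft"
python3 -m pendant '[[[0.71,-0.17,-0.064],[0,0,-0.054],0],[[0.71,-0.17,-0.064],[0,0,-0.054],0],[[0.71,-0.17,-0.064],[0,0,-0.054],0],[[0.71,-0.17,-0.064],[0,0,-0.054],0]]' |grep -E "ft"
python3 -m pendant '[[[0.729,-0.047,-0.065],[0,0,-0.054],0],[[0.729,-0.047,-0.065],[0,0,-0.054],0],[[0.729,-0.047,-0.065],[0,0,-0.054],0],[[0.729,-0.047,-0.065],[0,0,-0.054],0]]' |grep -E "ft"
python3 -m pendant '[[[0,0,0],[0,0,0],0],[[0,0,0],[0,0,0],0],[[0,0,0],[0,0,0],0],[[0,0,0],[0,0,0],0],[[0,0,0],[0,0,0],0]]' | tail -1
python3 - <<'E'
from h import *
x,y=chan(0,-.0268)
plan((x,y,.1,6.9),(x,y,.059,6.9))
c=monitor.sense()["ee_pos"]
p,d,W,i=cloud("scene"); print(fine(W,d,c[:2]+[.0035,-.0013],6.9,c[2]+.018,.05))
E
```

```text
ft_force: [1.5, 0.8, -1.7]
ft_force: [1.2, -0.3, -1.7]
ft_force: [1.2, 0.8, -2.5]
finger_force: 56.2
t 24.4 w 0.745 F 56.2 tcp [ 0.5413 -0.0339  0.1907] ft [-0.3 -0.1 -2.2]
[0.007, 0.004, 0.454] [0.0, 0.0, -0.0] rows 2.2
[-0.0, 0.0, 0.205] [-0.0, -0.0, 0.0] rows 1.0
(array([ 0.54575342, -0.0338305 ]), np.float64(7.940569467839249), np.float64(0.2043546489501087), 243)
```

```bash
python3 -m pendant '[[[0.009,0.003,0.15],[0,0,0],0],[[0.009,0.003,0.3],[0,0,0],0],[[0.009,0.003,0.4],[0,0,0],0],[[0.009,0.003,0.45],[0,0,0],0],[[0.009,0.003,0.45],[0,0,0],0]]' |grep -E "pos|ft"
python3 -m pendant '[[[0,0,0.04],[0,0,0],0],[[0,0,0.1],[0,0,0],0],[[0,0,0.14],[0,0,0],0],[[0,0,0.165],[0,0,0],0],[[0,0,0.165],[0,0,0],0]]' |grep -E "pos|ft"
python3 -m pendant '[[[0,0,0.01],[0,0,0],0],[[0,0,0.02],[0,0,0],0],[[0,0,0.025],[0,0,0],0],[[0,0,0.025],[0,0,0],0]]' |grep -E "pos|ft"
```

```text
ee_pos: [0.5394, -0.0364, 0.0989]
ft_force: [-0.7, 0.3, -2.2]
ee_pos: [0.5408, -0.0367, 0.0678]
ft_force: [0.8, 1.1, -2.5]
ee_pos: [0.5412, -0.0368, 0.0634]
ft_force: [-1.8, 0.0, -2.5]
```

```bash
python3 -m pendant '[[[0,0,0.006],[0,0,0],0],[[0,0,0.011],[0,0,0],0],[[0,0,0.011],[0,0,0],0]]' |grep -E "pos|ft"
python3 -m pendant '[[[0,0,0.004],[0,0,0],0],[[0,0,0.007],[0,0,0],0],[[0,0,0.007],[0,0,0],0]]' |grep -E "pos|ft"
```

```text
ee_pos: [0.541, -0.0368, 0.061]
ft_force: [-0.3, 0.1, -2.0]
ee_pos: [0.5413, -0.037, 0.0606]
ft_force: [-2.1, -0.4, 3.9]
```

```bash
python3 -m pendant '[[[0,0,0],[0,0,0],-0.7],[[0,0,0],[0,0,0],-0.8],[[0,0,0],[0,0,0],-0.95],[[0,0,0],[0,0,0],-1],[[0,0,0],[0,0,0],-1]]' |grep -E "pos|ft|w"
python3 -m pendant '[[[0,0,-0.1],[0,0,0],-1],[[0,0,-0.25],[0,0,0],-1],[[0,0,-0.6],[0,0,0],-1],[[0,0,-0.6],[0,0,0],-1],[[0,0,-0.6],[0,0,0],-1]]' |grep -E "pos|ft"
python3 - <<'E'
from h import *
L=look()
plan((.4082,.2132,.12,-24.7))
p,d,W,i=cloud("scene")
o=fine(W,d,chan(0,-.027)+[.0035,-.0013],6.9,.075,.03); q=o[0]-CH; a=np.radians(CA); print("placed scene",o,q[1]*np.cos(a)-q[0]*np.sin(a))
E
```

```text
ee_pos: [0.5412, -0.0367, 0.0597]
ft_force: [-0.2, 0.4, -0.0]
width: 0.998
ee_pos: [0.5449, -0.0371, 0.187]
ft_force: [1.2, 0.2, 0.5]
can [0.4079 0.2133] a -24.8 zc 0.0238 n 423 rect [0.4079 0.2132] -24.2
t 27.1 w 0.998 F 0.0 tcp [ 0.5419 -0.0365  0.1811] ft [-0.1  0.1 -1.1]
[-0.659, 0.258, 0.152] [-0.0, 0.0, 0.088] rows 3.5
[-0.564, 0.427, 0.152] [-0.0, 0.0, 0.088] rows 3.5
placed scene (array([ 0.54450071, -0.03644673]), np.float64(6.999086286398294), np.float64(0.07459729866584276), 260) -0.028299555355124503
```

Saddled at z 74.6 mm, lateral offset -28.3 mm against the expected midpoint of -28.3. On to the last loose can.

```bash
python3 -m pendant '[[[-0.659,0.258,0.152],[0,0,0.088],-0.85],[[-0.659,0.258,0.152],[0,0,0.088],-0.85],[[-0.659,0.258,0.152],[0,0,0.088],-0.85],[[-0.659,0.258,0.152],[0,0,0.088],-0.85]]' |grep -E "ft"
python3 -m pendant '[[[-0.564,0.427,0.152],[0,0,0.088],-0.85],[[-0.564,0.427,0.152],[0,0,0.088],-0.85],[[-0.564,0.427,0.152],[0,0,0.088],-0.85],[[-0.564,0.427,0.152],[0,0,0.088],-0.85],[[-0.564,0.427,0.152],[0,0,0.088],-0.85]]' |grep -E "ft"
python3 -m pendant '[[[0,0,0],[0,0,0],-0.85],[[0,0,0],[0,0,0],-0.85],[[0,0,0],[0,0,0],-0.85],[[0,0,0],[0,0,0],-0.85],[[0,0,0],[0,0,0],-0.85]]' |grep -E "pos"
python3 - <<'E'
from h import *
look()
plan((.4082,.2132,.008,-24.8))
E
```

```text
ft_force: [0.9, -0.2, -0.2]
ft_force: [-0.7, 0.3, 0.4]
ee_pos: [0.408, 0.2121, 0.1189]
can [0.4093 0.213 ] a -23.9 zc 0.0239 n 119 rect [0.4029 0.1947] -8.8
t 28.4 w 0.924 F 0.0 tcp [0.4079 0.2123 0.1189] ft [ 0.   0.2 -0.6]
[-0.004, 0.001, 0.555] [-0.0, 0.0, -0.001] rows 2.7
```

```bash
python3 -m pendant '[[[-0.003,0,0.15],[0,0,0],-0.85],[[-0.003,0,0.3],[0,0,0],-0.85],[[-0.003,0,0.42],[0,0,0],-0.85],[[-0.003,0,0.5],[0,0,0],-0.85],[[-0.003,0,0.55],[0,0,0],-0.85]]' |grep -E "pos|ft"
python3 -m pendant '[[[0,0,0],[0,0,0],-0.85],[[0,0,0],[0,0,0],-0.85],[[0,0,0],[0,0,0],-0.4],[[0,0,0],[0,0,0],0],[[0,0,0],[0,0,0],0]]' 50 |grep -E "pos|ft"
python3 -m pendant '[[[0,0,0],[0,0,0],0],[[0,0,-0.1],[0,0,0],0],[[0,0,-0.8],[0,0,0],0],[[0,0,-0.9],[0,0,0],0],[[0,0,-0.9],[0,0,0],0]]' |grep -E "force|width"
python3 -m pendant '[[[0,0,0],[0,0,0],0],[[0,0,0],[0,0,0],0],[[0,0,0],[0,0,0],0],[[0,0,0],[0,0,0],0]]' | head -1
python3 - <<'E'
from h import *
x,y=chan(0,.0235)
plan((x,y,.19,6.9))
E
```

```text
ee_pos: [0.407, 0.2122, 0.0069]
ft_force: [-0.1, 0.4, 0.3]
ee_pos: [0.4097, 0.2149, 0.0112]
ft_force: [-0.7, -0.3, 5.6]
ft_force: [0.9, 2.0, -2.4]
width: 0.745
finger_force: 55.5
time_s: 29.98
t 30.0 w 0.740 F 55.3 tcp [0.4068 0.2127 0.1525] ft [-0.5  0.7 -2.5]
[0.315, -0.498, -0.094] [0.0, -0.0, -0.088] rows 2.9
[0.439, -0.393, -0.094] [0.0, -0.0, -0.088] rows 2.9
```

```bash
python3 -m pendant '[[[0.315,-0.498,-0.094],[0,0,-0.088],0],[[0.315,-0.498,-0.094],[0,0,-0.088],0],[[0.315,-0.498,-0.094],[0,0,-0.088],0],[[0.315,-0.498,-0.094],[0,0,-0.088],0]]' |grep -E "ft"
python3 -m pendant '[[[0.439,-0.393,-0.094],[0,0,-0.088],0],[[0.439,-0.393,-0.094],[0,0,-0.088],0],[[0.439,-0.393,-0.094],[0,0,-0.088],0],[[0.439,-0.393,-0.094],[0,0,-0.088],0]]' |grep -E "ft"
python3 -m pendant '[[[0,0,0],[0,0,0],0],[[0,0,0],[0,0,0],0],[[0,0,0],[0,0,0],0],[[0,0,0],[0,0,0],0],[[0,0,0],[0,0,0],0]]' | tail -1
python3 - <<'E'
from h import *
x,y=chan(0,.0235)
plan((x,y,.1,6.9),(x,y,.059,6.9))
c=monitor.sense()["ee_pos"]; a=np.radians(CA)
p,d,W,i=cloud("scene")
for c,z in((c[:2]+[.0035,-.0013],c[2]+.018),(chan(0,-.001)+[.0035,-.0013],.032),(chan(0,.05)+[.0035,-.0013],.032)):
    o=fine(W,d,c,6.9,z,.045 if z>.1 else .03);q=o[0]-CH;print(o,q[1]*np.cos(a)-q[0]*np.sin(a))
E
```

```text
ft_force: [0.5, 1.4, -1.8]
ft_force: [0.8, 1.4, -2.8]
finger_force: 57.6
t 31.1 w 0.739 F 57.6 tcp [0.535  0.0161 0.1913] ft [ 0.6 -0.4 -2.7]
[0.007, 0.003, 0.456] [0.0, -0.0, -0.0] rows 2.2
[0.0, 0.0, 0.205] [-0.0, 0.0, 0.0] rows 1.0
(array([0.5387456 , 0.01388662]), np.float64(8.52484245814775), np.float64(0.20448331052878455), 252) 0.02236065212687683
(array([ 0.54292585, -0.00595865]), np.float64(15.285168375555736), np.float64(0.03111330210059201), 121) 0.0021569127958278663
(array([0.5362457 , 0.04160843]), np.float64(5.862226616208348), np.float64(0.032051458035003234), 264) 0.05018201689332066
```

```bash
python3 -m pendant '[[[0.001,0.003,0.15],[0,0,0],0],[[0.001,0.003,0.3],[0,0,0],0],[[0.001,0.003,0.4],[0,0,0],0],[[0.001,0.003,0.45],[0,0,0],0],[[0.001,0.003,0.45],[0,0,0],0]]' |grep -E "pos|ft"
python3 -m pendant '[[[0,0,0.04],[0,0,0],0],[[0,0,0.1],[0,0,0],0],[[0,0,0.14],[0,0,0],0],[[0,0,0.165],[0,0,0],0],[[0,0,0.165],[0,0,0],0]]' |grep -E "pos|ft"
python3 -m pendant '[[[0,0,0.01],[0,0,0],0],[[0,0,0.02],[0,0,0],0],[[0,0,0.025],[0,0,0],0],[[0,0,0.025],[0,0,0],0]]' |grep -E "pos|ft"
```

```text
ee_pos: [0.5332, 0.0151, 0.0993]
ft_force: [-0.1, 0.2, -2.8]
ee_pos: [0.5347, 0.015, 0.068]
ft_force: [-0.2, 0.4, -2.7]
ee_pos: [0.5352, 0.0151, 0.0636]
ft_force: [0.1, -0.1, -3.1]
```

```bash
python3 -m pendant '[[[0,0,0.006],[0,0,0],0],[[0,0,0.011],[0,0,0],0],[[0,0,0.011],[0,0,0],0]]' |grep -E "pos|ft"
python3 -m pendant '[[[0,0,0.004],[0,0,0],0],[[0,0,0.007],[0,0,0],0],[[0,0,0.007],[0,0,0],0]]' |grep -E "pos|ft"
```

```text
ee_pos: [0.535, 0.015, 0.0612]
ft_force: [0.3, 0.1, -1.6]
ee_pos: [0.5352, 0.0151, 0.0605]
ft_force: [-2.0, 2.1, 4.6]
```

```bash
python3 -m pendant '[[[0,0,0],[0,0,0],-0.7],[[0,0,0],[0,0,0],-0.8],[[0,0,0],[0,0,0],-0.95],[[0,0,0],[0,0,0],-1],[[0,0,0],[0,0,0],-1]]' |grep -E "pos|ft|w"
python3 -m pendant '[[[0,0,-0.1],[0,0,0],-1],[[0,0,-0.25],[0,0,0],-1],[[0,0,-0.6],[0,0,0],-1],[[0,0,-0.7],[0,0,0],-1],[[0,0,-0.7],[0,0,0],-1]]' |grep -E "pos|ft"
python3 -m pendant '[[[0,0,0],[0,0,0],-1],[[0,0,0],[0,0,0],-1],[[0,0,0],[0,0,0],-1],[[0,0,0],[0,0,0],-1]]' |grep -E "pos|ft"
python3 - <<'E'
from h import *
plan((.521,-.4095,.19,-103.5))
p,d,W,i=cloud("scene"); a=np.radians(CA)
for y in(-.028,.0235):
  o=fine(W,d,chan(0,y)+[.0035,-.0013],6.9,.075,.03); q=o[0]-CH; print("placed scene",o,q[1]*np.cos(a)-q[0]*np.sin(a))
E
```

```text
ee_pos: [0.5351, 0.0149, 0.0599]
ft_force: [0.1, 0.8, -1.2]
width: 1.0
ee_pos: [0.5387, 0.0146, 0.2081]
ft_force: [1.4, -0.0, 1.6]
ee_pos: [0.5342, 0.0149, 0.1984]
ft_force: [1.0, 0.2, 0.1]
t 34.0 w 1.003 F 0.0 tcp [0.5342 0.0149 0.1984] ft [1.  0.2 0.1]
[0.7, 0.106, 0.015] [0.0, 0.0, -0.129] rows 3.4
[0.601, 0.373, 0.015] [0.0, 0.0, -0.129] rows 3.4
[0.405, 0.58, 0.014] [0.0, 0.0, -0.129] rows 3.4
placed scene (array([ 0.54508096, -0.03604912]), np.float64(8.998605405271938), np.float64(0.07514798976169132), 263) -0.02797453376980081
placed scene (array([0.53913926, 0.01489872]), np.float64(8.020178686252287), np.float64(0.07392373978901388), 263) 0.023318132075059037
```

```bash
python3 -m pendant '[[[0.7,0.106,0.015],[0,0,-0.129],0.2],[[0.7,0.106,0.015],[0,0,-0.129],0.2],[[0.7,0.106,0.015],[0,0,-0.129],0.2],[[0.7,0.106,0.015],[0,0,-0.129],0.2]]' |grep -E "ft"
python3 -m pendant '[[[0.601,0.373,0.015],[0,0,-0.129],0.2],[[0.601,0.373,0.015],[0,0,-0.129],0.2],[[0.601,0.373,0.015],[0,0,-0.129],0.2],[[0.601,0.373,0.015],[0,0,-0.129],0.2]]' |grep -E "ft"
python3 -m pendant '[[[0.405,0.58,0.014],[0,0,-0.129],0.2],[[0.405,0.58,0.014],[0,0,-0.129],0.2],[[0.405,0.58,0.014],[0,0,-0.129],0.2],[[0.405,0.58,0.014],[0,0,-0.129],0.2]]' |grep -E "ft"
python3 -m pendant '[[[0,0,0],[0,0,0],0.2],[[0,0,0],[0,0,0],0.2],[[0,0,0],[0,0,0],0.2],[[0,0,0],[0,0,0],0.2],[[0,0,0],[0,0,0],0.2]]' |grep -E "pos|w"
python3 - <<'E'
from h import *
print(monitor.sense()["joint_pos"].round(2))
plan((.521,-.4095,.082,-103.5))
p,d,i=snap("scene"); cv2.imwrite("pics/s2.png",cv2.resize(p[150:290,100:340],None,fx=3.3,fy=3.3,interpolation=cv2.INTER_CUBIC))
E
```

```text
ft_force: [-0.0, 0.1, -0.4]
ft_force: [0.5, -0.1, 0.3]
ft_force: [0.7, 1.5, -0.7]
ee_pos: [0.5219, -0.4083, 0.1914]
width: 0.4
[-0.43  0.49  0.43 -0.   -1.51  1.76]
t 35.4 w 0.400 F 0.0 tcp [ 0.5219 -0.4083  0.1914] ft [ 0.7 -0.3 -0. ]
[-0.003, 0.007, 0.547] [-0.0, -0.0, 0.0] rows 2.6
```

View pics/s2.png

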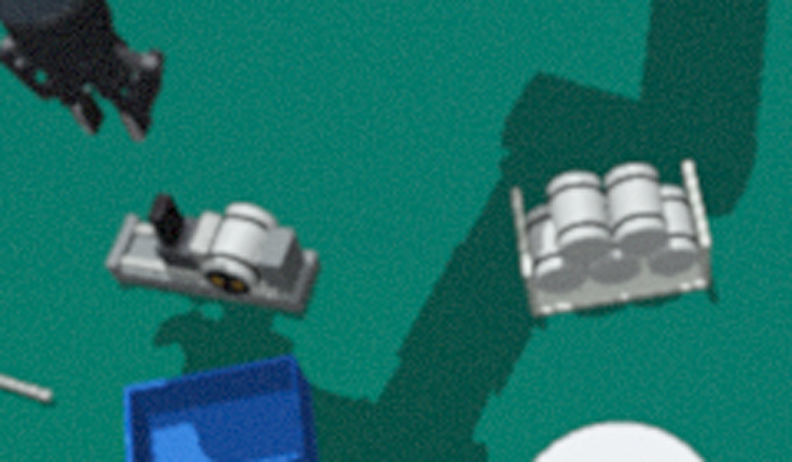

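The crop shows the five cans as 3 + 2 in the channel, with the vise untouched, its fin at (165,215) and the gripper above it. I'll pinch the fin.

```bash
python3 -m pendant '[[[-0.002,0.005,0.15],[0,0,0],0.2],[[-0.002,0.005,0.3],[0,0,0],0.2],[[-0.002,0.005,0.42],[0,0,0],0.2],[[-0.002,0.005,0.5],[0,0,0],0.2],[[-0.002,0.005,0.54],[0,0,0],0.2]]' |grep -E "pos|ft"
python3 -m pendant '[[[0,0,0],[0,0,0],0.2],[[0,0,0],[0,0,0],0.2],[[0,0,0],[0,0,0],0.4],[[0,0,0],[0,0,0],0.6],[[0,0,0],[0,0,0],0.8]]' 40 |grep -E "pos|f|w"
python3 -m pendant '[[[0,0,0],[0,0,0],1],[[0,0,0],[0,0,0],1],[[0,0,0],[0,0,0],1]]' |grep -E "pos|f|w"
python3 - <<'E'
from h import *
a=np.radians(-13.5); v=np.array([np.sin(a),-np.cos(a)])*.037
p=monitor.sense()["ee_pos"]; plan((p[0]+v[0],p[1]+v[1],p[2],None))
E
```

```text
ee_pos: [0.5199, -0.4086, 0.0805]
ft_force: [-0.8, 0.3, -0.5]
ee_pos: [0.5215, -0.4105, 0.0845]
ft_force: [-0.6, 0.7, 0.8]
width: 0.106
finger_force: 0.0
ee_pos: [0.5209, -0.4103, 0.0833]
ft_force: [-0.3, 0.0, 0.1]
width: -0.0
finger_force: 0.0
t 36.5 w -0.000 F 0.0 tcp [ 0.5209 -0.4103  0.0833] ft [-0.3  0.   0.1]
[0.0, 0.185, 0.0] [0.0, -0.0, 0.0] rows 0.9
```

Run:
```python
from h import *
s=monitor.sense(); print(s["ee_rot"],R.from_quat(s["ee_rot"]).as_matrix().round(3))
p,d,i=snap("scene"); cv2.imwrite("pics/s3.png",cv2.resize(p[150:290,100:340],None,fx=3.3,fy=3.3,interpolation=cv2.INTER_CUBIC))
```

```text
[ 9.93023850e-01 -1.17913591e-01  1.26549023e-04  4.03404224e-05] [[ 0.972 -0.234  0.   ]
 [-0.234 -0.972 -0.   ]
 [ 0.     0.    -1.   ]]
```

View pics/s3.png

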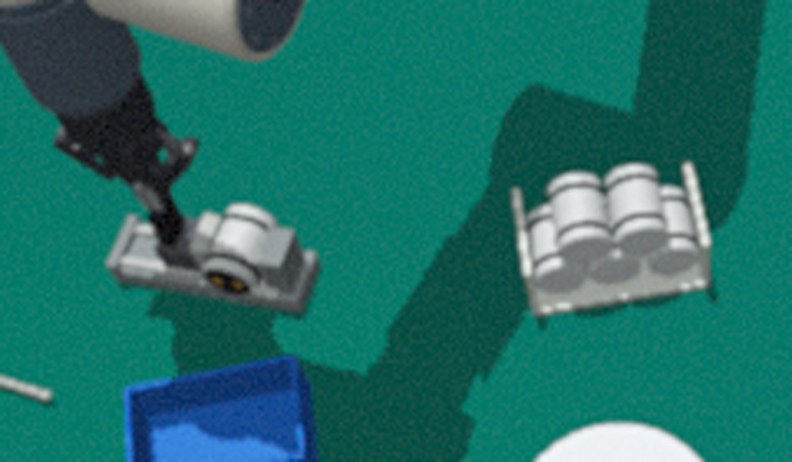

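The crop shows the gripper down at the fin at (170,225), but it reads fully shut. I'll open, rise and check where the fin is.

```bash
python3 -m pendant '[[[0,0,0],[0,0,0],0.2],[[0,0,0],[0,0,0],0.2],[[0,0,0],[0,0,0],0.2],[[0,0,0],[0,0,0],0.2],[[0,0,0],[0,0,0],0.2]]' |grep -E "ft|w"
python3 -m pendant '[[[0,0,-0.3],[0,0,0],0.2],[[0,0,-0.7],[0,0,0],0.2],[[0,0,-0.7],[0,0,0],0.2],[[0,0,-0.7],[0,0,0],0.2],[[0,0,-0.7],[0,0,0],0.2]]' |grep -E "pos|ft"
python3 -m pendant '[[[0,0,0],[0,0,0],0.2],[[0,0,0],[0,0,0],0.2],[[0,0,0],[0,0,0],0.2],[[0,0,0],[0,0,0],0.2]]' |grep -E "pos|ft"
python3 - <<'E'
from h import *
p,d,W,i=cloud("scene"); X,Y,Z=W[...,0],W[...,1],W[...,2]
V=(d>0)&(abs(X-.53)<.1)&(abs(Y+.38)<.12)&(Z>.095)&(Z<.118); f=W[V]; print(len(f),f.min(0).round(4),f.max(0).round(4),np.median(f,0).round(4))
cv2.imwrite("pics/s4.png",cv2.resize(p[150:260,100:220],None,fx=5,fy=5,interpolation=cv2.INTER_CUBIC))
print(monitor.sense()["ee_pos"])
E
```

```text
ft_force: [-0.8, 0.2, 0.6]
width: 0.397
ee_pos: [0.5226, -0.4119, 0.2296]
ft_force: [-0.6, 0.2, 0.2]
ee_pos: [0.5204, -0.4099, 0.2216]
ft_force: [0.4, 0.3, -1.1]
59 [ 0.5079 -0.4203  0.0951] [ 0.5371 -0.4015  0.1113] [ 0.5231 -0.41    0.1054]
[ 0.52051931 -0.40998145  0.22186993]
```

View pics/s4.png

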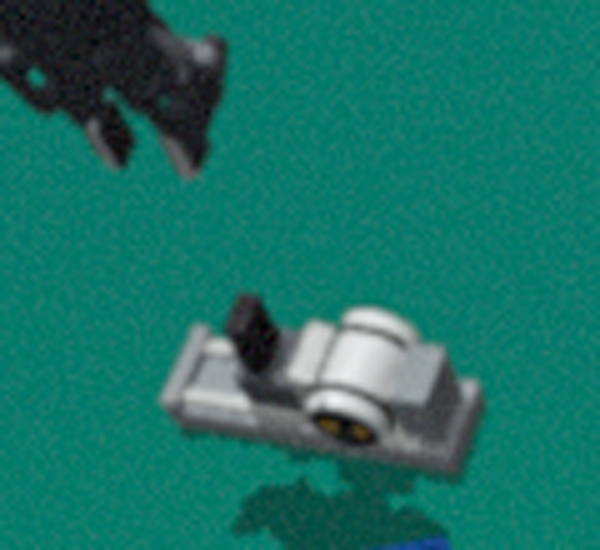

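The crop shows the fin still standing at (250,330) and the jaw still shut. I'll compare the fingertips seen by depth with the reported TCP.

Run:
```python
from h import *
s=monitor.sense(); tcp=s["ee_pos"]; print(tcp, s["width"])
for cam in("scene","top"):
    p,d,W,i=cloud(cam)
    m=(d>0)&(np.hypot(W[...,0]-tcp[0],W[...,1]-tcp[1])<.12)&(W[...,2]>.14)&(W[...,2]<.30)
    P=W[m]; 
    for lo in np.arange(.2,.29,.01):
        Q=P[(P[:,2]>=lo)&(P[:,2]<lo+.01)]
        if len(Q)>3: print(cam,"z%.2f"%lo,len(Q),"x %.3f..%.3f y %.3f..%.3f"%(*np.percentile(Q[:,0],[3,97]),*np.percentile(Q[:,1],[3,97])))
```

```text
[ 0.52051931 -0.40998145  0.22186993] 0.3948264948552587
scene z0.25 15 x 0.504..0.535 y -0.427..-0.385
scene z0.26 42 x 0.505..0.536 y -0.433..-0.380
scene z0.27 40 x 0.508..0.535 y -0.439..-0.378
scene z0.28 42 x 0.511..0.536 y -0.434..-0.380
```

Run:
```python
from h import *
p,d,W,i=cloud("scene"); tcp=monitor.sense()["ee_pos"]; print(tcp)
K=np.array(i["camera_matrix"])
for off in(0,.01,.02,.03):
    q=att(i).T@(tcp+[0,0,off]-np.array(i["position"])); x,y=q[:2]/q[2]; s=1+i["k1"]*(x*x+y*y); print(off,(K[0,0]*x*s+K[0,2]).round(1),(K[1,1]*y*s+K[1,2]).round(1))
for v in range(176,192,2): print(v,[ "%.3f"%W[v,u,2] if d[v,u]>0 else "-" for u in range(114,146,2)])
```

```text
[ 0.5207515  -0.41014703  0.22260298]
0 135.1 188.9
0.01 133.8 186.7
0.02 132.6 184.5
0.03 131.3 182.3
176 ['0.002', '0.281', '0.290', '0.286', '0.281', '0.268', '0.266', '0.005', '0.001', '0.300', '0.301', '0.293', '0.299', '0.301', '-0.002', '0.000']
178 ['0.007', '0.004', '0.271', '0.279', '0.275', '0.264', '0.258', '0.002', '-0.003', '0.287', '0.287', '0.280', '0.281', '0.277', '0.002', '0.003']
180 ['0.003', '0.002', '0.000', '0.271', '0.274', '0.262', '0.255', '0.002', '0.000', '0.002', '0.277', '0.276', '0.273', '0.268', '0.003', '0.004']
182 ['-0.002', '0.002', '-0.003', '0.001', '0.263', '0.260', '-0.005', '0.002', '0.000', '0.005', '0.270', '0.269', '0.266', '0.269', '0.001', '-0.002']
184 ['0.002', '-0.002', '0.004', '0.002', '-0.000', '-0.002', '0.004', '-0.003', '0.003', '0.002', '-0.001', '0.263', '0.257', '-0.002', '-0.000', '0.002']
186 ['-0.001', '0.001', '0.002', '0.002', '0.004', '0.000', '0.000', '0.000', '-0.000', '-0.000', '0.002', '-0.000', '-0.003', '0.000', '-0.000', '-0.004']
188 ['-0.001', '0.002', '0.001', '-0.002', '0.000', '-0.004', '0.002', '-0.000', '-0.002', '0.003', '0.003', '0.002', '-0.004', '0.000', '-0.003', '-0.002']
190 ['0.005', '0.003', '-0.000', '-0.001', '0.002', '0.003', '-0.003', '-', '-0.002', '-0.002', '0.001', '-0.000', '0.001', '0.002', '0.002', '-0.000']
```

```bash
python3 -m pendant '[[[-0.002,0,0.2],[0,0,0],0.2],[[-0.002,0,0.4],[0,0,0],0.2],[[-0.002,0,0.55],[0,0,0],0.2],[[-0.002,0,0.65],[0,0,0],0.2],[[-0.002,0,0.69],[0,0,0],0.2]]' |grep -E "pos|ft"
python3 -m pendant '[[[0,0,0.02],[0,0,0],0.2],[[0,0,0.04],[0,0,0],0.2],[[0,0,0.06],[0,0,0],0.2],[[0,0,0.08],[0,0,0],0.2],[[0,0,0.08],[0,0,0],0.2]]' |grep -E "pos|ft"
python3 -m pendant '[[[0,0,0],[0,0,0],0.2],[[0,0,0],[0,0,0],0.4],[[0,0,0],[0,0,0],0.6],[[0,0,0],[0,0,0],0.7],[[0,0,0],[0,0,0],0.8]]' 40 |grep -E "pos|f|w"
```

```text
ee_pos: [0.5184, -0.4087, 0.0808]
ft_force: [0.8, -0.1, -0.3]
ee_pos: [0.5207, -0.4101, 0.0692]
ft_force: [0.3, 0.3, -0.6]
ee_pos: [0.5203, -0.4122, 0.07]
ft_force: [-1.5, -5.9, -0.2]
width: 0.146
finger_force: 41.0
```

```bash
python3 -m pendant '[[[0,0.03,0],[0,0,0],0.9],[[0,0.07,0],[0,0,0],0.9],[[0,0.11,0],[0,0,0],0.9],[[0,0.14,0],[0,0,0],0.9],[[0,0.16,0],[0,0,0],0.9]]' |grep -E "pos|f|w"
python3 -m pendant '[[[0,0.01,0],[0,0,0],0.9],[[0,0.015,0],[0,0,0],0.9],[[0,0.015,0],[0,0,0],0.9]]' |grep -E "pos|f|w"
```

```text
ee_pos: [0.5127, -0.441, 0.07]
ft_force: [-2.4, 5.4, 6.6]
width: 0.145
finger_force: 41.7
ee_pos: [0.512, -0.4439, 0.07]
ft_force: [-2.3, 2.9, 5.5]
width: 0.148
finger_force: 41.6
```

```bash
python3 -m pendant '[[[0,0,0],[0,0,0],0.3],[[0,0,0],[0,0,0],0.2],[[0,0,0],[0,0,0],0.2],[[0,0,0],[0,0,0],0.2]]' |grep -E "ft|w"
python3 -m pendant '[[[0,0,-0.3],[0,0,0],0.2],[[0,0,-0.6],[0,0,0],0.2],[[0,0,-0.7],[0,0,0],0.2],[[0,0,-0.7],[0,0,0],0.2],[[0,0,-0.7],[0,0,0],0.2]]' |grep -E "pos|ft"
python3 -m pendant '[[[0,0,0],[0,0,0],-0.85],[[0,0,0],[0,0,0],-0.85],[[0,0,0],[0,0,0],-0.85],[[0,0,0],[0,0,0],-0.85]]' |grep -E "pos|w"
python3 - <<'E'
from h import *
for cam,o in(("top",[0,0]),("scene",[.0035,-.0013])):
    p,d,W,i=cloud(cam); print(cam,fine(W,d,np.array([.534,-.349])+o,-13.5,.049,.036))
    if cam=="scene":cv2.imwrite("pics/s5.png",cv2.resize(p[150:260,100:220],None,fx=5,fy=5,interpolation=cv2.INTER_CUBIC))
    X,Y,Z=W[...,0],W[...,1],W[...,2]
    m=(d>0)&(abs(X-.53)<.1)&(abs(Y+.38)<.12)&(Z>.095)&(Z<.118); f=W[m]; 
    if len(f): print("fin",np.median(f,0).round(4))
plan((.5355,-.3497,.15,-13.5))
E
```

```text
ft_force: [-0.2, 0.3, -0.2]
width: 0.398
ee_pos: [0.514, -0.446, 0.2156]
ft_force: [0.4, 0.8, 0.5]
ee_pos: [0.5119, -0.4438, 0.2076]
width: 0.922
top (array([ 0.53414871, -0.34796693]), np.float64(-15.812431696731046), np.float64(0.04787237810535524), 444)
scene (array([ 0.53835378, -0.35142506]), np.float64(-14.812936392360443), np.float64(0.05098258270261737), 371)
fin [ 0.5175 -0.4405  0.1057]
t 41.1 w 0.926 F 0.0 tcp [ 0.512  -0.444   0.2081] ft [ 0.5 -0.9 -0.1]
[0.001, -0.162, 0.097] [0.0, 0.0, 0.167] rows 4.2
[-0.08, -0.141, 0.097] [0.0, 0.0, 0.167] rows 4.2
[-0.139, -0.082, 0.097] [0.0, 0.0, 0.167] rows 4.2
```

View pics/s5.png

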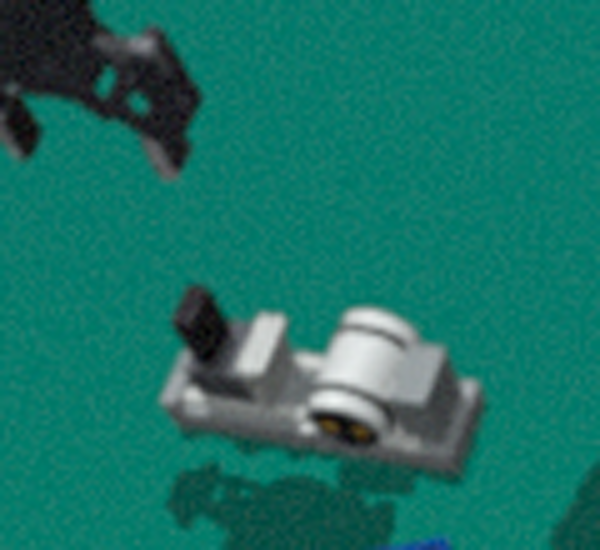

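The crop shows the jaw slid open, with its lip at (265,345) well clear of the can at (360,370). I'll move over V.

```bash
python3 -m pendant '[[[0.001,-0.162,0.05],[0,0,0.167],-0.85],[[0.001,-0.162,0.05],[0,0,0.167],-0.85],[[0.001,-0.162,0.05],[0,0,0.167],-0.85],[[0.001,-0.162,0.05],[0,0,0.167],-0.85],[[0.001,-0.162,0.05],[0,0,0.167],-0.85]]' |grep -E "ft"
python3 -m pendant '[[[-0.08,-0.141,0.05],[0,0,0.167],-0.85],[[-0.08,-0.141,0.05],[0,0,0.167],-0.85],[[-0.08,-0.141,0.05],[0,0,0.167],-0.85],[[-0.08,-0.141,0.05],[0,0,0.167],-0.85],[[-0.08,-0.141,0.05],[0,0,0.167],-0.85]]' |grep -E "ft"
python3 -m pendant '[[[-0.139,-0.082,0.097],[0,0,0.167],-0.85],[[-0.139,-0.082,0.097],[0,0,0.167],-0.85],[[-0.139,-0.082,0.097],[0,0,0.167],-0.85],[[-0.139,-0.082,0.097],[0,0,0.167],-0.85],[[-0.139,-0.082,0.097],[0,0,0.167],-0.85]]' |grep -E "ft"
python3 -m pendant '[[[0,0,0],[0,0,0],-0.85],[[0,0,0],[0,0,0],-0.85],[[0,0,0],[0,0,0],-0.85],[[0,0,0],[0,0,0],-0.85]]' |grep -E "pos|w"
python3 - <<'E'
from h import *
print(monitor.sense()["joint_pos"].round(2))
plan((.5355,-.3505,.07,-14),(.5355,-.3505,.030,-14))
E
```

```text
ft_force: [-0.0, -0.9, -0.5]
ft_force: [-0.0, -0.3, -0.4]
ft_force: [0.4, 0.3, -0.7]
ee_pos: [0.5358, -0.3501, 0.1697]
width: 0.926
[-0.34  0.45  0.31 -0.   -1.43  0.1 ]
t 42.6 w 0.926 F 0.0 tcp [ 0.5358 -0.3501  0.1697] ft [0.5 0.3 0.7]
[0.003, 0.001, 0.498] [0.0, 0.0, 0.002] rows 2.4
[-0.0, 0.0, 0.2] [-0.0, -0.0, 0.0] rows 1.0
```

```bash
python3 -m pendant '[[[0.003,0.001,0.15],[0,0,0.002],-0.85],[[0.003,0.001,0.3],[0,0,0.002],-0.85],[[0.003,0.001,0.42],[0,0,0.002],-0.85],[[0.003,0.001,0.5],[0,0,0.002],-0.85],[[0.003,0.001,0.55],[0,0,0.002],-0.85]]' |grep -E "pos|ft"
python3 -m pendant '[[[0,0,0.05],[0,0,0],-0.85],[[0,0,0.1],[0,0,0],-0.85],[[0,0,0.14],[0,0,0],-0.85],[[0,0,0.14],[0,0,0],-0.85],[[0,0,0.14],[0,0,0],-0.85]]' |grep -E "pos|ft"
python3 -m pendant '[[[0,0,0],[0,0,0],-0.7],[[0,0,0],[0,0,0],-0.4],[[0,0,0],[0,0,0],0],[[0,0,0],[0,0,0],0],[[0,0,0],[0,0,0],0]]' 50 |grep -E "pos|f|w"
python3 -m pendant '[[[0,0,-0.05],[0,0,0],0],[[0,0,-0.15],[0,0,0],0],[[0,0,-0.35],[0,0,0],0],[[0,0,-0.8],[0,0,0],0],[[0,0,-0.8],[0,0,0],0]]' |grep -E "pos|f|w"
python3 -m pendant '[[[0,0,-0.25],[0,0,0],0],[[0,0,-0.25],[0,0,0],0],[[0,0,-0.25],[0,0,0],0],[[0,0,-0.25],[0,0,0],0],[[0,0,-0.25],[0,0,0],0]]' |grep -E "pos|f|w"
python3 - <<'E'
from h import *
x,y=chan(0,-.0025)
plan((x,y,.23,6.9))
E
```

```text
ee_pos: [0.5343, -0.3499, 0.0571]
ft_force: [-0.1, 0.8, -0.4]
ee_pos: [0.5356, -0.3506, 0.0318]
ft_force: [-0.4, -0.2, -0.2]
ee_pos: [0.5366, -0.3512, 0.0336]
ft_force: [-1.0, 0.3, 5.7]
width: 0.77
finger_force: 55.1
ee_pos: [0.5346, -0.35, 0.1867]
ft_force: [1.6, -1.0, -2.3]
width: 0.766
finger_force: 56.5
ee_pos: [0.5348, -0.3498, 0.2332]
ft_force: [0.4, 0.0, -2.7]
width: 0.772
finger_force: 56.5
t 44.7 w 0.772 F 56.5 tcp [ 0.5348 -0.3498  0.2332] ft [ 0.4  0.  -2.7]
[-0.823, 0.199, 0.01] [0.0, 0.0, -0.058] rows 4.1
[-0.845, 0.046, 0.009] [0.0, 0.0, -0.058] rows 4.1
```

```bash
python3 -m pendant '[[[-0.823,0.199,0.01],[0,0,-0.058],0],[[-0.823,0.199,0.01],[0,0,-0.058],0],[[-0.823,0.199,0.01],[0,0,-0.058],0],[[-0.823,0.199,0.01],[0,0,-0.058],0],[[-0.823,0.199,0.01],[0,0,-0.058],0]]' |grep -E "ft"
python3 -m pendant '[[[-0.845,0.046,0.009],[0,0,-0.058],0],[[-0.845,0.046,0.009],[0,0,-0.058],0],[[-0.845,0.046,0.009],[0,0,-0.058],0],[[-0.845,0.046,0.009],[0,0,-0.058],0],[[-0.845,0.046,0.009],[0,0,-0.058],0]]' |grep -E "ft"
python3 -m pendant '[[[0,0,0],[0,0,0],0],[[0,0,0],[0,0,0],0],[[0,0,0],[0,0,0],0],[[0,0,0],[0,0,0],0],[[0,0,0],[0,0,0],0]]' | tail -1
python3 - <<'E'
from h import *
x,y=chan(0,-.0023)
plan((x,y,.14,6.9),(x,y,.102,6.9))
c=monitor.sense()["ee_pos"]; a=np.radians(CA)
p,d,W,i=cloud("scene")
for c,z in((c[:2]+[.0035,-.0013],c[2]+.018),(chan(0,-.028)+[.0035,-.0013],.075),(chan(0,.0235)+[.0035,-.0013],.075)):
    o=fine(W,d,c,6.9,z,.045 if z>.1 else .03);q=o[0]-CH;print(o,q[1]*np.cos(a)-q[0]*np.sin(a))
E
```

```text
ft_force: [-0.3, -0.8, -1.8]
ft_force: [-0.7, -1.8, -1.9]
finger_force: 56.5
t 46.0 w 0.767 F 56.5 tcp [ 0.5384 -0.013   0.231 ] ft [ 0.3  0.3 -2.7]
[-0.01, 0.002, 0.455] [0.0, -0.0, -0.001] rows 2.2
[0.0, -0.0, 0.19] [0.0, 0.0, 0.0] rows 0.9
(array([ 0.5432815, -0.0124285]), np.float64(7.318109881413299), np.float64(0.24741672653868746), 254) -0.004308801629213176
(array([ 0.5453407 , -0.03638635]), np.float64(6.660420878691422), np.float64(0.07504791473362724), 272) -0.028340525003088757
(array([0.53944423, 0.01475161]), np.float64(6.867000803382102), np.float64(0.0734717726230308), 262) 0.02313544828499399
```

```bash
python3 -m pendant '[[[-0.009,0.002,0.15],[0,0,0],0],[[-0.009,0.002,0.3],[0,0,0],0],[[-0.009,0.002,0.4],[0,0,0],0],[[-0.009,0.002,0.45],[0,0,0],0],[[-0.009,0.002,0.45],[0,0,0],0]]' |grep -E "pos|ft"
python3 -m pendant '[[[0,0,0.04],[0,0,0],0],[[0,0,0.1],[0,0,0],0],[[0,0,0.14],[0,0,0],0],[[0,0,0.155],[0,0,0],0],[[0,0,0.155],[0,0,0],0]]' |grep -E "pos|ft"
python3 -m pendant '[[[0,0,0.01],[0,0,0],0],[[0,0,0.02],[0,0,0],0],[[0,0,0.025],[0,0,0],0],[[0,0,0.025],[0,0,0],0]]' |grep -E "pos|ft"
```

```text
ee_pos: [0.5364, -0.0108, 0.1389]
ft_force: [0.9, 0.1, -1.8]
ee_pos: [0.5379, -0.0102, 0.1101]
ft_force: [0.9, 0.1, -1.6]
ee_pos: [0.5379, -0.0101, 0.1053]
ft_force: [-0.8, 0.6, -2.2]
```

```bash
python3 -m pendant '[[[0,0,0.006],[0,0,0],0],[[0,0,0.011],[0,0,0],0],[[0,0,0.011],[0,0,0],0]]' |grep -E "pos|ft"
python3 -m pendant '[[[0,0,0.004],[0,0,0],0],[[0,0,0.007],[0,0,0],0],[[0,0,0.007],[0,0,0],0]]' |grep -E "pos|ft"
```

```text
ee_pos: [0.5378, -0.0102, 0.1029]
ft_force: [-0.7, 0.6, -2.3]
ee_pos: [0.5378, -0.0102, 0.1015]
ft_force: [-0.9, 0.0, -1.8]
```

```bash
python3 -m pendant '[[[0,0,0.004],[0,0,0],0],[[0,0,0.006],[0,0,0],0],[[0,0,0.006],[0,0,0],0]]' |grep -E "pos|ft"
python3 -m pendant '[[[0,0,0.004],[0,0,0],0],[[0,0,0.006],[0,0,0],0],[[0,0,0.006],[0,0,0],0]]' |grep -E "pos|ft"
```

```text
ee_pos: [0.5379, -0.0102, 0.1004]
ft_force: [0.5, 0.3, -2.2]
ee_pos: [0.5381, -0.0106, 0.1001]
ft_force: [-3.3, -0.7, 5.2]
```

Contact at TCP z 0.100, as predicted. Releasing.

```bash
python3 -m pendant '[[[0,0,0],[0,0,0],-0.65],[[0,0,0],[0,0,0],-0.75],[[0,0,0],[0,0,0],-0.9],[[0,0,0],[0,0,0],-1],[[0,0,0],[0,0,0],-1]]' |grep -E "pos|ft|w"
python3 -m pendant '[[[0,0,-0.08],[0,0,0],-1],[[0,0,-0.25],[0,0,0],-1],[[0,0,-0.5],[0,0,0],-1],[[0,0,-0.5],[0,0,0],-1],[[0,0,-0.5],[0,0,0],-1]]' |grep -E "pos|ft"
python3 -m pendant '[[[0,0,0],[0,0,0],-1],[[0,0,0],[0,0,0],-1],[[0,0,0],[0,0,0],-1],[[0,0,0],[0,0,0],-1]]' |grep -E "pos|ft"
python3 - <<'E'
from h import *
plan((.5125,-.4435,.19,-103.5))
p,d,W,i=cloud("scene"); a=np.radians(CA)
for y,z in((-.028,.075),(.0235,.075),(-.0025,.117)):
  o=fine(W,d,chan(0,y)+[.0035,-.0013],6.9,z,.03); q=o[0]-CH; print("placed scene",o,q[1]*np.cos(a)-q[0]*np.sin(a))
E
```

```text
ee_pos: [0.5379, -0.0101, 0.0991]
ft_force: [-0.0, -0.3, -0.6]
width: 0.998
ee_pos: [0.5403, -0.01, 0.2035]
ft_force: [-0.2, 0.1, -0.1]
ee_pos: [0.5374, -0.0103, 0.1981]
ft_force: [-0.1, -0.0, 0.5]
t 49.4 w 1.002 F 0.0 tcp [ 0.5374 -0.0103  0.1981] ft [-0.1 -0.   0.5]
[0.712, 0.127, 0.014] [0.0, 0.0, -0.129] rows 3.5
[0.604, 0.397, 0.014] [0.0, 0.0, -0.129] rows 3.5
[0.399, 0.603, 0.014] [0.0, 0.0, -0.129] rows 3.5
placed scene (array([ 0.54541149, -0.03636412]), np.float64(5.672496197023829), np.float64(0.07515691371715222), 157) -0.028326954904793113
placed scene (array([0.53919857, 0.0190121 ]), np.float64(20.622363735916583), np.float64(0.07243523003263369), 126) 0.027394595371975514
placed scene (array([ 0.5423357 , -0.00986759]), np.float64(6.1127871690767215), np.float64(0.11703292403719394), 261) -0.0016528136652130447
```

```bash
python3 -m pendant '[[[0.712,0.127,0.014],[0,0,-0.129],0.2],[[0.712,0.127,0.014],[0,0,-0.129],0.2],[[0.712,0.127,0.014],[0,0,-0.129],0.2],[[0.712,0.127,0.014],[0,0,-0.129],0.2]]' |grep -E "ft"
python3 -m pendant '[[[0.604,0.397,0.014],[0,0,-0.129],0.2],[[0.604,0.397,0.014],[0,0,-0.129],0.2],[[0.604,0.397,0.014],[0,0,-0.129],0.2],[[0.604,0.397,0.014],[0,0,-0.129],0.2]]' |grep -E "ft"
python3 -m pendant '[[[0.399,0.603,0.014],[0,0,-0.129],0.2],[[0.399,0.603,0.014],[0,0,-0.129],0.2],[[0.399,0.603,0.014],[0,0,-0.129],0.2],[[0.399,0.603,0.014],[0,0,-0.129],0.2]]' |grep -E "ft"
python3 -m pendant '[[[0,0,0],[0,0,0],0.2],[[0,0,0],[0,0,0],0.2],[[0,0,0],[0,0,0],0.2],[[0,0,0],[0,0,0],0.2],[[0,0,0],[0,0,0],0.2]]' |grep -E "pos|w"
python3 - <<'E'
from h import *
plan((.5125,-.4435,.072,-103.5))
E
```

```text
ft_force: [-0.1, 0.4, -0.2]
ft_force: [0.3, 0.4, -0.9]
ft_force: [-0.1, 1.2, -0.4]
ee_pos: [0.5134, -0.4422, 0.1913]
width: 0.4
t 50.8 w 0.400 F 0.0 tcp [ 0.5134 -0.4422  0.1913] ft [ 0.4  0.3 -0.2]
[-0.003, 0.007, 0.596] [0.0, -0.0, 0.0] rows 2.9
```

```bash
python3 -m pendant '[[[-0.002,0.005,0.15],[0,0,0],0.2],[[-0.002,0.005,0.3],[0,0,0],0.2],[[-0.002,0.005,0.42],[0,0,0],0.2],[[-0.002,0.005,0.52],[0,0,0],0.2],[[-0.002,0.005,0.6],[0,0,0],0.2]]' |grep -E "pos|ft"
python3 -m pendant '[[[0,0,0],[0,0,0],0.2],[[0,0,0],[0,0,0],0.4],[[0,0,0],[0,0,0],0.6],[[0,0,0],[0,0,0],0.8],[[0,0,0],[0,0,0],0.9]]' 40 |grep -E "pos|f|w"
python3 -m pendant '[[[0,-0.03,0],[0,0,0],0.9],[[0,-0.07,0],[0,0,0],0.9],[[0,-0.11,0],[0,0,0],0.9],[[0,-0.14,0],[0,0,0],0.9],[[0,-0.15,0],[0,0,0],0.9]]' |grep -E "pos|f|w"
```

```text
ee_pos: [0.5121, -0.4426, 0.0692]
ft_force: [1.0, -0.6, 0.8]
ee_pos: [0.5135, -0.4444, 0.073]
ft_force: [0.6, 2.2, 3.9]
width: 0.141
finger_force: 39.7
ee_pos: [0.521, -0.4158, 0.073]
ft_force: [1.8, -5.0, 5.9]
width: 0.143
finger_force: 39.8
```

```bash
python3 -m pendant '[[[0,-0.008,0],[0,0,0],0.9],[[0,-0.015,0],[0,0,0],0.9],[[0,-0.015,0],[0,0,0],0.9]]' |grep -E "pos|ft"
python3 -m pendant '[[[0,-0.006,0],[0,0,0],0.9],[[0,-0.01,0],[0,0,0],0.9],[[0,-0.01,0],[0,0,0],0.9]]' |grep -E "pos|ft"
python3 -m pendant '[[[0,-0.005,0],[0,0,0],0.9],[[0,-0.01,0],[0,0,0],0.9],[[0,-0.01,0],[0,0,0],0.9]]' |grep -E "pos|ft"
```

```text
ee_pos: [0.5217, -0.4132, 0.073]
ft_force: [1.7, -3.7, 5.8]
ee_pos: [0.5219, -0.4126, 0.073]
ft_force: [2.1, -7.9, 4.4]
ee_pos: [0.5219, -0.4126, 0.0731]
ft_force: [-0.0, -14.0, 2.6]
```

The jaw is against its stop: there was no motion and the force rose to 14 N. I'll release, rise and verify.

```bash
python3 -m pendant '[[[0,0,0],[0,0,0],0.6],[[0,0,0],[0,0,0],0.3],[[0,0,0],[0,0,0],0.2],[[0,0,0],[0,0,0],0.2]]' |grep -E "ft|w"
python3 -m pendant '[[[0,0,-0.3],[0,0,0],0.2],[[0,0,-0.6],[0,0,0],0.2],[[0,0,-0.9],[0,0,0],0.2],[[0,0,-0.9],[0,0,0],0.2],[[0,0,-0.9],[0,0,0],0.2]]' |grep -E "pos|ft"
python3 -m pendant '[[[0,0,0],[0,0,0],0.2],[[0,0,0],[0,0,0],0.2],[[0,0,0],[0,0,0],0.2],[[0,0,0],[0,0,0],0.2]]' |grep -E "pos|ft"
python3 - <<'E'
from h import *
p,d,W,i=cloud("scene"); X,Y,Z=W[...,0],W[...,1],W[...,2]
f=W[(d>0)&(abs(X-.53)<.1)&(abs(Y+.38)<.12)&(Z>.095)&(Z<.118)]; print("fin",np.median(f,0).round(4),f.min(0).round(4),f.max(0).round(4))
cv2.imwrite("pics/s6.png",cv2.resize(p[130:330,90:350],None,fx=3,fy=3,interpolation=cv2.INTER_CUBIC)); a=np.radians(CA)
for y,z in((-.028,.075),(.0235,.075),(-.0025,.117)):
  o=fine(W,d,chan(0,y)+[.0035,-.0013],6.9,z,.03); q=o[0]-CH; print("placed",o,q[1]*np.cos(a)-q[0]*np.sin(a))
for o in cans((0.1,0.85,-0.5,0.65),0.03,0.17): print("c",o[0].round(4),"lw %.0f %.0f a %.1f z %.3f"%o[1:5])
E
```

```text
ft_force: [-0.7, 0.3, -0.6]
width: 0.4
ee_pos: [0.5221, -0.4091, 0.2584]
ft_force: [-0.8, 0.6, 1.1]
ee_pos: [0.5206, -0.4074, 0.2488]
ft_force: [-0.1, -0.4, 1.6]
fin [ 0.523  -0.4098  0.1063] [ 0.5084 -0.4206  0.0961] [ 0.5372 -0.4026  0.1117]
placed (array([ 0.54519109, -0.03627231]), np.float64(10.387201908956325), np.float64(0.0749060950920686), 165) -0.02820933069406277
placed (array([0.53985058, 0.01615211]), np.float64(11.994508793926942), np.float64(0.07325889963934708), 123) 0.024476983773431934
placed (array([ 0.54214929, -0.00986794]), np.float64(7.993148331340276), np.float64(0.11707487081696515), 257) -0.0016307709894731403
c [ 0.7116 -0.3545] lw 152 103 a -81.1 z 0.064
c [0.5635 0.5535] lw 57 53 a -18.4 z 0.163
c [ 0.5375 -0.0092] lw 167 91 a -83.3 z 0.145
c [ 0.5446 -0.3117] lw 39 25 a -14.6 z 0.075
```

View pics/s6.png

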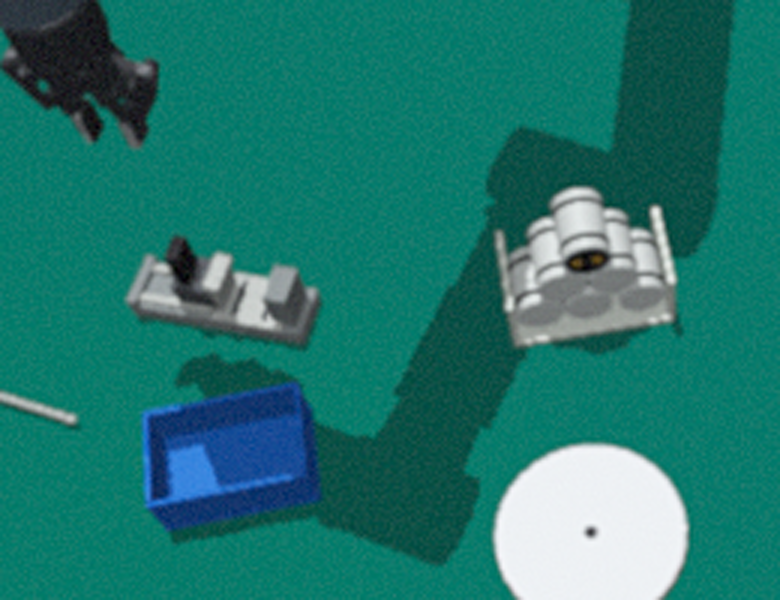

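The picture shows the full pyramid at (585,270) with the fresh can (dark end cap) on top. The vise is empty, its fin is back at the original spot (0.523,-0.410), and the reel, bin and bottle are where they were. I'll hand in the job.

```bash
python3 -c "
from cell import order; print(order.sign_off())"
```

```text
the job is handed in; nothing more can be done
None
```

All six cans are stacked 3-2-1 in the white channel with the fresh can on top, the vise jaw is shut again, the reel, bin and bottle were not disturbed, and the job is handed in (no verdict was returned).

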